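Read a sample in the filter photometer

TASK

Seat the black-capped glass sample vial in the photometer's well and let go of it, then turn the filter dial by its finger post counter-clockwise to the third click, with the post at the three-dot mark, and finish while still holding it there, because the dial springs back to its shutter position when let go. The vial is thin glass: grip it gently (with less than 20 N), set it in until its cap rests on the collar without dropping or ramming it, and leave it seated while the dial is held. Leave the other things on the desk where they are.

Things in the scene. Friction and masses are not known exactly. Their poses are not given: they have to be found in the camera images.
- sample_vial: Round sample vial standing on the desk, 66 mm tall, about 30 g: clear thin glass body, 24 mm diameter, 42 mm high; above it a black ribbed cap, 31 mm diameter, 24 mm high, that overhangs the glass. Origin at the centre of the underside, z up. Grip it by the cap; it bears at most 20 N of grip or push. The brown dropper bottles with pointed caps are not it.
- photometer: Off-white bench photometer, fixed, 136 mm deep (x), 226 mm wide (y), flat top 55 mm above the desk; a sloping panel with display and keys projects at its front to x = -110 mm. Origin on the desk below the middle of the flat top; x points to its back, away from the user, y to its left, z up. Vial well in the left part of the top, filter dial in the right part.
- well_mouth (a point): Centre of the well's mouth, at the top of its black collar, 60 mm above the desk, 62 mm left (+y) of the photometer's origin. Round hole, 26 mm diameter, 44 mm deep below this point; the collar is 41 mm across and stands 5 mm above the housing. The vial is seated when its cap's lower rim rests on the collar, its underside then 42 mm below this point.
- dial_axis (a point): On the dial's vertical axis, in the dial's top face, 64 mm above the desk, 46 mm right (-y) of the photometer's origin. The dial is a black disc, 94 mm in diameter.
- finger_post (a point): Centre of the top of the dial's finger post: a bare aluminium upright pin, 12 mm diameter, 30 mm tall above the dial's face (top 94 mm above the desk), 39 mm from the dial's axis. It moves with the dial; at 0 it stands 150 degrees clockwise (from above) of the photometer's x axis: on the user's side, to the right.
- filter_dial (a joint): Dial angle, rad, growing counter-clockwise from above (post moves from the user's side round the right to the back). 0: shutter, its rest. Clicks at 0.42, 0.84, 1.26 (third), 1.68 (fourth), marked by 1 to 4 printed dots; stop at 1.74. A spring returns it to 0 from anywhere when let go. Pushed squarely on the post it takes 2 to 10 N, in ripples, more before each click.
- dropper_a: Brown dropper bottle with pointed white cap, 22 mm diameter, 63 mm tall, a bystander; origin at the underside.
- dropper_b: Brown dropper bottle with pointed blue cap, 22 mm diameter, 63 mm tall, a bystander; origin at the underside.
- loupe: Black loupe, 39 mm diameter, 26 mm high, a bystander; origin at the underside.
- marker: Felt marker lying on the desk, 132 mm long (y), 18 mm high, a bystander.
- label_pad: Label pad lying behind the photometer, 74 x 105 x 11 mm, a bystander.
There are look-alikes about, which are no part of the job. Leave any pink look-alike of the sample_vial alone.

How it is judged:
By the outcome, as a careful person would: the job done as asked, in the order asked, and still so for the second after the job is handed in, while the arm keeps its last pose, push and grip.
It also fails if it takes over 54 s, if anything falls off the work surface, if the arm or the gripper's body presses on something with over 40 N, if the wrist force passes 120 N, or if a joint passes its speed limit or range.

ROBOT

A 6-joint arm with a two-finger parallel gripper is mounted at the origin on a cart in front of the work surface, level with it; the furniture and walls round the work are solid. World frame = base frame: x ahead of the robot, y to its left, z up, the work surface at z = 0. Lengths are in m, angles in degrees, forces in N, time in s.
With the tool pointing down it reaches from about 0.3 to 0.75 m from the base axis. Payload 8.5 kg.
Tool frame: the origin (TCP) lies midway between the tips of the shut fingers; the grasp point (between the pads) lies 19 mm behind it (env.pinch_z is the z of the grasp point in the tool frame, in m); z points along the fingers, y is the line along which they close (so a half turn about z gives the same grasp; the last joint's range is limited). The gripper opens to 85 mm and grips with 20 to 120 N. Pads are 22 mm wide; open, the fingers measure 114 mm over their backs; the gripper's body (76 mm by 85 mm) begins 54 mm behind the grasp point. The pads swing forward as they close: fully open they stand 13 mm farther back than shut.
Start: joints at [-78.169, 21.807, 74.336, -0, 83.858, -12.336], TCP at [0.225, -0.502, 0.231] pointing down, gripper open.
Joint ranges: [-178.18, 178.18], [-50.72, 133.34], [12.68, 142.11], [-81.47, 261.47], [9.98, 163.14], [-165.26, 165.26]. Speed limits (degrees/s): [136.94, 136.94, 180, 180, 180, 180].

INTERFACE

Orientations are given as a 3x3 rotation matrix whose columns are the frame's x, y, z axes.
In Python, from rig import env gives the robot as it stands.
- The arm moves only by the tool arm_command, never from a script. Its argument "deltas" is a list of rows, each an object of numbers: "rx", "ry", "rz": the turn, a rotation vector about the tool's x, y, z in rad; "dx", "dy", "dz": the shift along the tool's x, y, z in m; "fingers": the finger opening in m, from 0 to 0.0854. In form: [{"rx": .., "ry": .., "rz": .., "dx": .., "dy": .., "dz": .., "fingers": ..}, ...]. A call has 1 to 12 rows; each row shifts and turns the commanded pose from where the row before left it, along the tool's axes as they then stand; what a row does not reach is not made up. A row lasts 1/10 s, in which the tool goes at most 50 mm and 8.59 degrees, less where a joint would pass 70% of its speed; a pose out of reach is approached as far as the arm can. A call is refused whole if a number of a shift passes 0.05 or a number of a turn 0.15, either way. A call with a gripper value outside its range is refused whole. The fingers move at their own pace and stop on an object; "squeeze" is the grip in N (left out, the last holds). Time passes only in rows, so rows that do not move let the fingers close. It gives the time, the measured TCP pose, the force, the opening and the grip force at its end, in the units of the state.
- env.observe(): the state, without advancing time (a new reading comes with each control period).
- env.get_image(name): name is "scene" or "top" or "wrist"; returns a dict with "color" (384x512x3 uint8, blue, green, red), "camera_matrix" (3x3 intrinsics, pixels), "k1" (the pictures are not rectified: a ray, as slopes to the right and down, at radius r is drawn at 1 + k1 r^2 times it, then the intrinsics apply), "eye" and "orientation" of the camera in the world. Camera axes: x right, y up, looking along -z (the intrinsics and any distortion apply to the point x, -y, -z); pixel columns grow to the right and rows downward; lengths in m; the calibration is good to about 2 mm. A picture is of the moment at which its call begins. There is no depth.
- env.close_job(): hands the job in; it is judged then, once.
Trained networks look in a picture, given as the dict that the camera call returned (one of the last four; its "shot" number tells which), for a name from the list of things; names that differ only in an ending like _2 or _b are one class to them, and where a whole thing is asked for, a point or a joint stands for the part that bears it (a point fixed in the world has none). Each returns a list of dicts, best first, with "p" (0 to 1); they miss things now and then, are a little off and sometimes report something else, mostly with a low value. They report only what shows in the picture. A call takes as long as a camera call. They do not tell look-alikes from the thing itself.
- env.look_for(query, picture): "box" ([left, top, right, bottom] in pixels, round what is visible of it).
- env.tip_of(query, picture): "location" ([column, row] in pixels: a listed point, or the origin of a listed thing).
The state is a dict: "time_s": time; "q": joint angles; "qvel": joint speeds; "joint_efforts": joint torques, N m; "position": TCP position; "tool_rot": TCP orientation; "ft_force": force on the tool from outside, world axes, zero at the start; "wrist_torque": the same for the moment, N m; "grip_width": finger opening in m; "gripper_force": force on a finger pad.
Only numpy, scipy, OpenCV 4.12 (cv2) and the standard library are available. Lean on these libraries where they do the work, as an engineer would, in place of code of your own. Each camera call takes 0.05 s, during which the arm holds its last target. There are 200 camera calls.

## Working session

There is one attempt and no reset: what is moved stays moved. The work goes in short steps, Python scripts to look and compute and a tool call to move; the robot and the scene stay as the last step left them, time stands still between calls to the robot, and variables do not carry over. Pictures are saved under pics/ and viewed, at most 10 in all, crops included, and the job is handed in when it is done.

Besides the shell and the picture viewer there is one more tool, called after "Call:" by a JSON object that holds its "op" and its "data". arm_command: Moves the arm, as the interface text tells. Its arguments: {"type":"object","properties":{"deltas":{"type":"array"},"squeeze":{"type":"number"}},"required":["deltas"]}

```bash
ls; mkdir -p pics
cat > h.py <<'E'
import numpy as np, cv2
from rig import env
def ray(p,uv):
    K=np.array(p["camera_matrix"]);k1=p["k1"]
    d=np.array([(uv[0]-K[0,2])/K[0,0],(uv[1]-K[1,2])/K[1,1]]);s=d.copy()
    for _ in range(30): s=d/(1+k1*(s@s))
    R=np.array(p["orientation"]);return np.array(p["eye"]),R@np.array([s[0],-s[1],-1])
def atz(p,uv,z):
    e,d=ray(p,uv);return e+d*(z-e[2])/d[2]
def proj(p,X):
    K=np.array(p["camera_matrix"]);c=np.array(p["orientation"]).T@(np.array(X)-p["eye"])
    s=np.array([c[0],-c[1]])/-c[2];s=s*(1+p["k1"]*(s@s));return np.array([K[0,0]*s[0]+K[0,2],K[1,1]*s[1]+K[1,2]])
def tri(rs):
    A=np.zeros((3,3));b=np.zeros(3)
    for e,d in rs:
        d=d/np.linalg.norm(d);P=np.eye(3)-np.outer(d,d);A+=P;b+=P@e
    return np.linalg.solve(A,b)
E
python3 - <<'E'
from h import *
np.set_printoptions(precision=4,suppress=True)
ps={n:env.get_image(n) for n in("scene","top")}
zs={"sample_vial":0,"photometer":0,"well_mouth":.06,"dial_axis":.064,"finger_post":.094,"dropper_a":0,"dropper_b":0,"loupe":0,"marker":0,"label_pad":0}
for n,p in ps.items():
    cv2.imwrite(f"pics/{n}0.png",p["color"]); print(n,p["eye"],np.array(p["orientation"]).tolist())
    for q,z in zs.items():
        for r in env.tip_of(q,p)[:3]: print(q,round(r["p"],2),np.round(r["location"],1),atz(p,r["location"],z))
    for r in env.look_for("sample_vial",p)[:4]: print("box",r)
o=env.observe();print(o["position"],o["tool_rot"],env.pinch_z,o["grip_width"],o["time_s"])
E
```

```text
pics
scene [0.0813 0.7192 0.5724] [[-0.855339154511198, 0.26600243291525305, -0.4445645469931619], [-0.5176926708486354, -0.40617703702290237, 0.7530036607778889], [0.019728895297899018, 0.8742213222511003, 0.48512663337716516]]
sample_vial 0.89 [244.3 257. ] [0.4556 0.1143 0.    ]
sample_vial 0.64 [280.  261.6] [0.3786 0.0845 0.    ]
sample_vial 0.63 [292.2 246.1] [0.3806 0.0175 0.    ]
photometer 0.97 [286.1 194.1] [ 0.5075 -0.2008  0.    ]
well_mouth 0.92 [279.8 182.7] [ 0.5069 -0.1524  0.06  ]
dial_axis 0.85 [290.  166.1] [ 0.5275 -0.2575  0.064 ]
finger_post 0.72 [302.  155.2] [ 0.5048 -0.2886  0.094 ]
dropper_a 0.55 [266.1 237.4] [0.4508 0.0207 0.    ]
dropper_a 0.49 [225.5 287.8] [0.435  0.2202 0.    ]
dropper_a 0.37 [303.4 156.4] [ 0.5793 -0.4798  0.    ]
dropper_b 0.55 [266.1 237.4] [0.4508 0.0207 0.    ]
dropper_b 0.49 [225.5 287.8] [0.435  0.2202 0.    ]
dropper_b 0.37 [303.4 156.4] [ 0.5793 -0.4798  0.    ]
loupe 0.66 [237.8 222.4] [0.5459 0.003  0.    ]
marker 0.69 [206.  241.4] [0.5657 0.114  0.    ]
label_pad 0.6 [239.9 176.1] [ 0.6854 -0.224  -0.    ]
box {'box': [225
[... 825 characters left out ...]
4 [338.  189.1] [ 0.5008 -0.2813  0.094 ]
dropper_a 0.56 [172.  215.6] [0.4314 0.2242 0.    ]
dropper_a 0.5 [235.5 209.3] [0.4503 0.024  0.    ]
dropper_b 0.56 [172.  215.6] [0.4314 0.2242 0.    ]
dropper_b 0.5 [235.5 209.3] [0.4503 0.024  0.    ]
loupe 0.47 [245.4 177.6] [ 0.5516 -0.0077  0.    ]
marker 0.58 [204.  174.9] [0.561  0.1247 0.    ]
marker 0.23 [326.5 182.3] [ 0.5352 -0.268   0.    ]
label_pad 0.79 [310.  137.1] [ 0.6846 -0.219   0.    ]
box {'box': [144.3, 231.5, 159.9, 239.9], 'p': 0.55}
box {'box': [235.3, 223.0, 244.1, 234.9], 'p': 0.51}
[ 0.2252 -0.5018  0.2313] [[ 0.9123  0.4094 -0.    ]
 [ 0.4094 -0.9123  0.    ]
 [-0.     -0.     -1.    ]] -0.0187 0.08529143583161294 1.2
```

Run:
```python
import cv2
a=cv2.imread("pics/scene0.png")[140:340,190:350];b=cv2.imread("pics/top0.png")[120:300,130:370]
cv2.imwrite("pics/s1.png",cv2.resize(a,None,fx=3,fy=3,interpolation=2));cv2.imwrite("pics/t1.png",cv2.resize(b,None,fx=3.3,fy=3.3,interpolation=2))
```

```text
(no output)
```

View pics/s1.png

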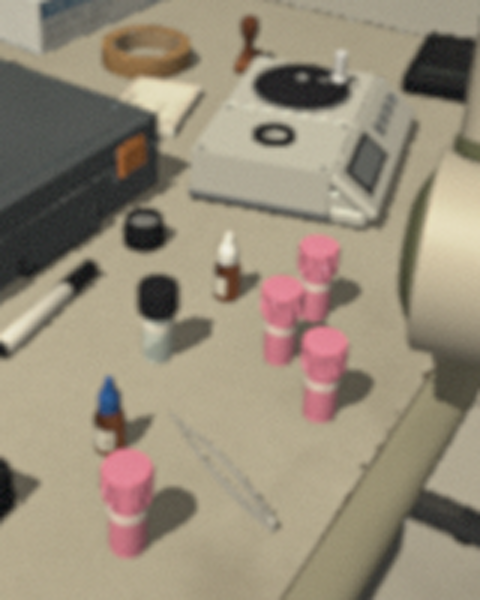

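View pics/t1.png

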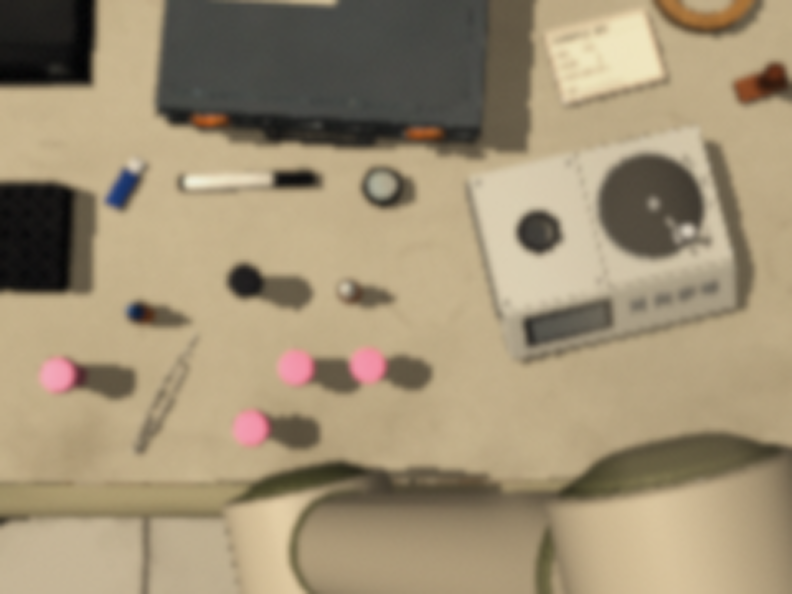

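The picture shows the black-capped vial at about (243, 250) in the scene view and (204, 205) in the top view. The pink look-alikes and the droppers are nearby, and the photometer is yawed by about 14°. I'll move over the photometer for a wrist view.

Call:
{"op": "arm_command", "data": {"deltas": [{"dx":0.035,"dy":-0.018,"dz":-0.006},{"dx":0.035,"dy":-0.018,"dz":-0.006},{"dx":0.035,"dy":-0.018,"dz":-0.006},{"dx":0.035,"dy":-0.018,"dz":-0.006},{"dx":0.035,"dy":-0.018,"dz":-0.006},{"dx":0.035,"dy":-0.018,"dz":-0.006},{"rz":-0.15},{"rz":-0.15},{"rz":-0.15},{"rz":-0.15},{"rz":-0.15},{"rz":-0.15}]}}

```text
invalid input
```

```bash
cat > look.py <<'E'
import sys
from h import *
np.set_printoptions(precision=4,suppress=True)
zs={"sample_vial":0,"photometer":0,"well_mouth":.06,"dial_axis":.064,"finger_post":.094}
name=sys.argv[1]
p=env.get_image("wrist"); cv2.imwrite(f"pics/{name}.png",p["color"])
print(p["eye"])
for q in sys.argv[2:]:
    for r in env.tip_of(q,p)[:3]: print(q,round(r["p"],2),np.round(r["location"],1),atz(p,r["location"],zs[q]))
o=env.observe();R=np.array(o["tool_rot"]);print(o["time_s"],np.array(o["position"]),R,o["ft_force"],o["grip_width"],np.round(o["q"],1))
E
python3 look.py w1 photometer well_mouth dial_axis finger_post
```

```text
[ 0.2841 -0.475   0.3744]
1.45 [ 0.2252 -0.5018  0.2313] [[ 0.9124  0.4094  0.    ]
 [ 0.4094 -0.9124  0.    ]
 [ 0.     -0.     -1.    ]] [ 0.5812  0.516  -0.1763] 0.08554620378959832 [-78.2  21.8  74.3   0.   83.9 -12.3]
```

Call:
{"op": "arm_command", "data": {"deltas": [{"rx":0,"ry":0,"rz":0,"dx":0.035,"dy":-0.018,"dz":-0.006,"fingers":0.05},{"rx":0,"ry":0,"rz":0,"dx":0.035,"dy":-0.018,"dz":-0.006,"fingers":0.05},{"rx":0,"ry":0,"rz":0,"dx":0.035,"dy":-0.018,"dz":-0.006,"fingers":0.05},{"rx":0,"ry":0,"rz":0,"dx":0.035,"dy":-0.018,"dz":-0.006,"fingers":0.05},{"rx":0,"ry":0,"rz":0,"dx":0.035,"dy":-0.018,"dz":-0.006,"fingers":0.05},{"rx":0,"ry":0,"rz":0,"dx":0.035,"dy":-0.018,"dz":-0.006,"fingers":0.05},{"rx":0,"ry":0,"rz":-0.14,"dx":0,"dy":0,"dz":0,"fingers":0.05},{"rx":0,"ry":0,"rz":-0.14,"dx":0,"dy":0,"dz":0,"fingers":0.05},{"rx":0,"ry":0,"rz":-0.14,"dx":0,"dy":0,"dz":0,"fingers":0.05},{"rx":0,"ry":0,"rz":-0.14,"dx":0,"dy":0,"dz":0,"fingers":0.05},{"rx":0,"ry":0,"rz":-0.14,"dx":0,"dy":0,"dz":0,"fingers":0.05}]}}

```text
time_s: 2.55
position: [0.3726, -0.3172, 0.2673]
tool_rot: [[0.429, 0.903, 0.0], [0.903, -0.429, -0.0], [-0.0, 0.0, -1.0]]
ft_force: [-0.0, 0.2, 0.9]
grip_width: 0.05
gripper_force: 0.0
```

```bash
python3 look.py w2 photometer well_mouth dial_axis finger_post
```

```text
[ 0.3999 -0.2582  0.4104]
photometer 0.57 [324.2  28.3] [ 0.5183 -0.2083  0.    ]
dial_axis 0.8 [364.   51.1] [ 0.5291 -0.2537  0.064 ]
finger_post 0.58 [357.8  86.3] [ 0.5005 -0.2817  0.094 ]
2.8 [ 0.3725 -0.3173  0.2674] [[ 0.4371  0.8994  0.0001]
 [ 0.8994 -0.4371 -0.    ]
 [-0.      0.0001 -1.    ]] [ 0.0422 -0.0714 -0.5145] 0.049993399909803914 [-54.3  14.2  79.6   0.   86.2 -28.4]
```

Call:
{"op": "arm_command", "data": {"deltas": [{"rx":0,"ry":0,"rz":0,"dx":0.026,"dy":0.026,"dz":0,"fingers":0.05},{"rx":0,"ry":0,"rz":0,"dx":0.026,"dy":0.026,"dz":0,"fingers":0.05},{"rx":0,"ry":0,"rz":0,"dx":0.026,"dy":0.026,"dz":0,"fingers":0.05},{"rx":0,"ry":0,"rz":0,"dx":0.026,"dy":0.026,"dz":0,"fingers":0.05},{"rx":0,"ry":0,"rz":-0.139,"dx":0,"dy":0,"dz":0,"fingers":0.05},{"rx":0,"ry":0,"rz":-0.139,"dx":0,"dy":0,"dz":0,"fingers":0.05},{"rx":0,"ry":0,"rz":-0.139,"dx":0,"dy":0,"dz":0,"fingers":0.05},{"rx":0,"ry":0,"rz":-0.139,"dx":0,"dy":0,"dz":0,"fingers":0.05},{"rx":0,"ry":0,"rz":-0.139,"dx":0,"dy":0,"dz":0,"fingers":0.05},{"rx":0,"ry":0,"rz":0,"dx":0,"dy":0,"dz":0,"fingers":0.05}]}}

```text
time_s: 3.8
position: [0.5114, -0.2687, 0.2672]
tool_rot: [[-0.243, 0.97, -0.0], [0.97, 0.243, 0.0], [0.0, -0.0, -1.0]]
ft_force: [-0.0, -0.9, -0.3]
grip_width: 0.0499
gripper_force: 0.0
```

```bash
python3 look.py w3 photometer well_mouth dial_axis finger_post
```

```text
[ 0.4949 -0.2053  0.4103]
photometer 0.68 [238.7 182.6] [ 0.4995 -0.303   0.    ]
photometer 0.62 [266.7 115.8] [ 0.5137 -0.2098  0.    ]
well_mouth 0.77 [273.  58.] [ 0.5024 -0.15    0.06  ]
dial_axis 0.73 [269.6 159.7] [ 0.5258 -0.2542  0.064 ]
finger_post 0.65 [236.3 183.8] [ 0.4963 -0.2824  0.094 ]
4.05 [ 0.5114 -0.2687  0.2673] [[-0.2408  0.9706  0.    ]
 [ 0.9706  0.2408  0.    ]
 [ 0.      0.     -1.    ]] [-0.3818  0.7065  0.0948] 0.05008284249676618 [-39.5  23.4  65.8   0.   90.8 -53.4]
```

View pics/w3.png

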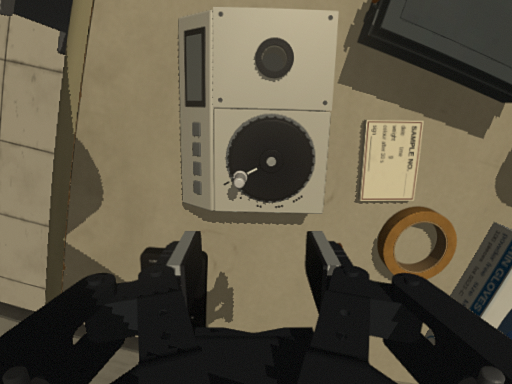

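Wrist view: the well collar is at (274, 58), the dial at about (271, 159) and the post top at (239, 179). I'll refine these by fitting circles to the dark blobs.

```bash
cat > fit.py <<'E'
from h import *
def blob(p,uv,z,thr=90,img=None):
    g=cv2.cvtColor(p["color"],cv2.COLOR_BGR2GRAY)
    m=(g<thr).astype(np.uint8)
    n,l,s,c=cv2.connectedComponentsWithStats(m)
    u,v=int(round(uv[0])),int(round(uv[1]));w=l[v-6:v+7,u-6:u+7];w=w[w>0];k=np.bincount(w).argmax()
    cs,_=cv2.findContours((l==k).astype(np.uint8),cv2.RETR_EXTERNAL,cv2.CHAIN_APPROX_NONE)
    c=cv2.convexHull(max(cs,key=len))[:,0,:]
    P=np.array([atz(p,q,z)[:2] for q in c.astype(float)])
    A=np.c_[2*P,np.ones(len(P))];x=np.linalg.lstsq(A,(P**2).sum(1),rcond=None)[0]
    r=np.sqrt(x[2]+x[:2]@x[:2]);return x[:2],r,np.abs(np.hypot(*(P-x[:2]).T)-r).max(),s[k]
if __name__=="__main__":
    np.set_printoptions(precision=4,suppress=True)
    p=env.get_image("wrist")
    for t in (70,90,110): print(t,blob(p,(274,58),.06,t),blob(p,(285,159),.064,t))
    print("post",atz(p,(239.5,179),.094))
    for z,uvs in((.055,[(220,10),(330.5,17.5),(325,104),(216.5,98)]),): 
        for q in uvs: print(atz(p,q,z))
    p=env.get_image("top")
    for t in (70,90): print("top",t,blob(p,(293,190),.06,t),blob(p,(322,180),.064,t),blob(p,(204,205),.066,t))
    p=env.get_image("scene")
    for t in (70,90): print("scene",t,blob(p,(281,185),.06,t),blob(p,(285,166),.064,t))
E
python3 fit.py
```

```text
70 (array([ 0.5032, -0.1498]), np.float64(0.01995925487613091), np.float64(0.0003654096377563622), array([ 255,   38,   38,   40, 1170], dtype=int32)) (array([ 0.5264, -0.2548]), np.float64(0.048032724120354836), np.float64(0.000847474589104398), array([ 227,  116,   87,   87, 5467], dtype=int32))
90 (array([ 0.503 , -0.1508]), np.float64(0.020800590037943847), np.float64(0.0010231869687814497), array([ 254,   38,   39,   42, 1272], dtype=int32)) (array([ 0.524 , -0.2577]), np.float64(0.0509557736942218), np.float64(0.00936909783352917), array([ 226,  115,   89,   89, 5832], dtype=int32))
110 (array([ 0.5029, -0.1511]), np.float64(0.021258500728994562), np.float64(0.0015167111659161354), array([ 253,   38,   41,   44, 1338], dtype=int32)) (array([ 0.5237, -0.2578]), np.float64(0.05172432656497646), np.float64(0.008392592236553462), array([ 226,  114,   89,   90, 6134], dtype=int32))
post [ 0.4983 -0.2767  0.094 ]
[ 0.4375 -0.1161  0.055 ]
[ 0.5505 -0.0948  0.055 ]
[ 0.5699 -0.1813  0.055 ]
[ 0.4537 -0.2039  0.055 ]Traceback (most recent call last):
  File "fit.py", line 20, in <module>
    for t in (70,90): print("top",t,blob(p,(293,190),.06,t),blob(p,(322,180),.064,t),blob(p,(204,205),.066,t))
                                                            ~~~~^^^^^^^^^^^^^^^^^^^^
  File "fit.py", line 6, in blob
    u,v=int(round(uv[0])),int(round(uv[1]));w=l[v-6:v+7,u-6:u+7];w=w[w>0];k=np.bincount(w).argmax()
                                                                            ~~~~~~~~~~~~~~~~~~~~~^^
ValueError: attempt to get argmax of an empty sequence
```

Call:
{"op": "arm_command", "data": {"deltas": [{"rx":0,"ry":0,"rz":0.026,"dx":0.042,"dy":0.005,"dz":0.006,"fingers":0.05},{"rx":0,"ry":0,"rz":0,"dx":0.042,"dy":0.005,"dz":0.008,"fingers":0.05},{"rx":0,"ry":0,"rz":0,"dx":0.042,"dy":0.005,"dz":0.008,"fingers":0.05},{"rx":0,"ry":0,"rz":0,"dx":0.042,"dy":0.005,"dz":0.008,"fingers":0.05},{"rx":0,"ry":0,"rz":0,"dx":0.042,"dy":0.005,"dz":0.008,"fingers":0.05},{"rx":0,"ry":0,"rz":0,"dx":0.042,"dy":0.005,"dz":0.008,"fingers":0.05},{"rx":0,"ry":0,"rz":0,"dx":0.042,"dy":0.005,"dz":0.008,"fingers":0.05},{"rx":0,"ry":0,"rz":0,"dx":0.04,"dy":0.005,"dz":0.008,"fingers":0.05},{"rx":0,"ry":0,"rz":0,"dx":0,"dy":0,"dz":0,"fingers":0.05}]}}

```text
time_s: 5.05
position: [0.4751, 0.0696, 0.2047]
tool_rot: [[-0.222, 0.975, -0.002], [0.975, 0.222, 0.001], [0.001, -0.001, -1.0]]
ft_force: [0.2, -0.2, 0.0]
grip_width: 0.05
gripper_force: 0.0
```

```bash
python3 look.py w4 sample_vial
python3 - <<'E'
from h import *
np.set_printoptions(precision=4,suppress=True)
p=env.get_image("wrist"); uv=proj(p,[.455,.113,.066]);print(uv)
g=cv2.cvtColor(p["color"],cv2.COLOR_BGR2GRAY)
from fit import blob
for t in (50,70): 
    try: print(blob(p,uv,.066,t))
    except Exception as e: print(e)
E
```

```text
[0.4602 0.1331 0.3478]
sample_vial 0.89 [163.2 202.7] [0.3816 0.008  0.    ]
sample_vial 0.74 [168.4 148.7] [0.3777 0.071  0.    ]
sample_vial 0.59 [249.7 121.7] [0.459  0.1192 0.    ]
5.15 [0.4764 0.0663 0.2054] [[-0.2193  0.9757  0.0002]
 [ 0.9757  0.2193 -0.0003]
 [-0.0003  0.0001 -1.    ]] [-0.1485 -1.1904  0.1318] 0.04992048774369449 [ -6.2  16.2  87.5  -0.   76.3 -18.9]
[241.7076 126.2466]
(array([0.4596, 0.1193]), np.float64(0.014723091306740087), np.float64(0.0005411367962403664), array([232, 103,  34,  35, 903], dtype=int32))
(array([0.4598, 0.1192]), np.float64(0.015248845037122356), np.float64(0.0004338768000026975), array([232, 103,  35,  36, 968], dtype=int32))
```

View pics/w4.png

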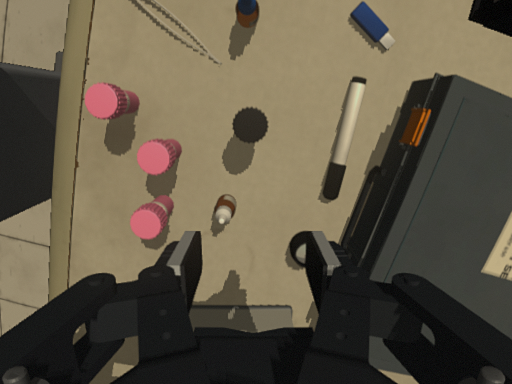

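The vial cap is at (250, 125), fitted to (0.460, 0.119). The pink look-alikes and droppers are clear of the fingers. Approaching now.

Call:
{"op": "arm_command", "data": {"deltas": [{"rx":0,"ry":0,"rz":0,"dx":0.028,"dy":-0.0023,"dz":0,"fingers":0.05},{"rx":0,"ry":0,"rz":0,"dx":0.0273,"dy":-0.0023,"dz":0.01,"fingers":0.05},{"rx":0,"ry":0,"rz":0,"dx":0,"dy":0,"dz":0.03,"fingers":0.05},{"rx":0,"ry":0,"rz":0,"dx":0,"dy":0,"dz":0.03,"fingers":0.05},{"rx":0,"ry":0,"rz":0,"dx":0,"dy":0,"dz":0.03,"fingers":0.05},{"rx":0,"ry":0,"rz":0,"dx":0,"dy":0,"dz":0.02,"fingers":0.05},{"rx":0,"ry":0,"rz":0,"dx":0,"dy":0,"dz":0.015,"fingers":0.05},{"rx":0,"ry":0,"rz":0,"dx":0,"dy":0,"dz":0,"fingers":0.05},{"rx":0,"ry":0,"rz":0,"dx":0,"dy":0,"dz":0,"fingers":0.05}]}}

```text
time_s: 6.1
position: [0.4606, 0.1179, 0.0708]
tool_rot: [[-0.217, 0.976, 0.001], [0.976, 0.217, -0.0], [-0.0, 0.001, -1.0]]
ft_force: [0.5, -0.2, 0.1]
grip_width: 0.0498
gripper_force: 0.0
```

```bash
python3 look.py w5
python3 - <<'E'
from h import *
from fit import blob
p=env.get_image("wrist"); uv=proj(p,[.4598,.1192,.066]);print(uv)
for t in (40,50,60): 
    try: print(blob(p,uv,.066,t))
    except Exception as e: print(e)
cv2.imwrite("pics/w5.png",p["color"][100:340,120:400])
E
```

```text
[0.4457 0.1817 0.2139]
6.15 [0.4607 0.1181 0.0712] [[-0.2169  0.9762  0.0016]
 [ 0.9762  0.2169 -0.    ]
 [-0.0004  0.0015 -1.    ]] [-0.0983  0.1754  0.0384] 0.04975185604043204 [  0.1  25.6  99.4  -0.   54.9 -12.4]
[253.08649296 239.67228897]
(array([0.45892653, 0.1227782 ]), np.float64(0.016910319040200773), np.float64(0.0019574884791699627), array([ 222,  198,   62,   68, 3189], dtype=int32))
(array([0.45892758, 0.1226091 ]), np.float64(0.017015766253264123), np.float64(0.0017981727257077914), array([ 222,  198,   62,   68, 3254], dtype=int32))
(array([0.45896786, 0.12252103]), np.float64(0.01711776873736657), np.float64(0.001850968312699191), array([ 222,  198,   62,   68, 3302], dtype=int32))
```

View pics/w5.png

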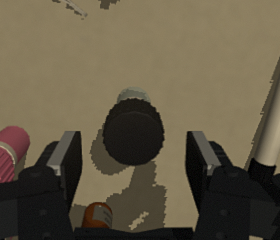

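The crop shows the cap centred between the fingers, top-face centre at about (253, 238) full-frame. Going down to cap height and closing partway.

Call:
{"op": "arm_command", "data": {"deltas": [{"rx":0,"ry":0,"rz":0,"dx":0.0017,"dy":-0.0004,"dz":0.01,"fingers":0.05},{"rx":0,"ry":0,"rz":0,"dx":0,"dy":0,"dz":0.01,"fingers":0.05},{"rx":0,"ry":0,"rz":0,"dx":0,"dy":0,"dz":0.008,"fingers":0.05},{"rx":0,"ry":0,"rz":0,"dx":0,"dy":0,"dz":0,"fingers":0.033},{"rx":0,"ry":0,"rz":0,"dx":0,"dy":0,"dz":0,"fingers":0.033},{"rx":0,"ry":0,"rz":0,"dx":0,"dy":0,"dz":0,"fingers":0.033},{"rx":0,"ry":0,"rz":0,"dx":0,"dy":0,"dz":0,"fingers":0.033},{"rx":0,"ry":0,"rz":0,"dx":0,"dy":0,"dz":0,"fingers":0.033}], "squeeze": 20}}

```text
time_s: 7.0
position: [0.4592, 0.1204, 0.0426]
tool_rot: [[-0.218, 0.976, 0.001], [0.976, 0.218, 0.0], [-0.0, 0.001, -1.0]]
ft_force: [0.4, -0.6, -0.2]
grip_width: 0.0328
gripper_force: 0.0
```

```bash
python3 look.py w6
python3 - <<'E'
import cv2
cv2.imwrite("pics/w6c.png",cv2.imread("pics/w6.png")[150:384,120:400])
E
```

```text
[0.4442 0.1842 0.1856]
7.05 [0.4592 0.1204 0.0425] [[-0.2183  0.9759  0.0004]
 [ 0.9759  0.2183 -0.    ]
 [-0.0001  0.0004 -1.    ]] [ 0.4556 -0.1377 -0.2225] 0.032877587194198615 [  0.4  28.3 101.2  -0.   50.4 -12.2]
```

View pics/w6c.png

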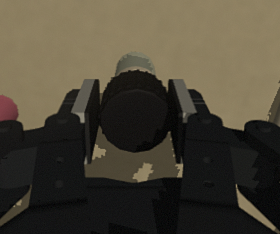

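The cap sits between the pads. I'll close in small steps and watch the force.

Call:
{"op": "arm_command", "data": {"deltas": [{"rx":0,"ry":0,"rz":0,"dx":0,"dy":0,"dz":0,"fingers":0.0315},{"rx":0,"ry":0,"rz":0,"dx":0,"dy":0,"dz":0,"fingers":0.0308},{"rx":0,"ry":0,"rz":0,"dx":0,"dy":0,"dz":0,"fingers":0.0305},{"rx":0,"ry":0,"rz":0,"dx":0,"dy":0,"dz":0,"fingers":0.0305}]}}

```text
time_s: 7.45
position: [0.4593, 0.1204, 0.0425]
tool_rot: [[-0.218, 0.976, 0.001], [0.976, 0.218, 0.0], [-0.0, 0.001, -1.0]]
ft_force: [1.1, 0.5, 3.0]
grip_width: 0.0308
gripper_force: 8.3
```

Call:
{"op": "arm_command", "data": {"deltas": [{"rx":0,"ry":0,"rz":0,"dx":0,"dy":0,"dz":-0.01,"fingers":0.0305},{"rx":0,"ry":0,"rz":0,"dx":0,"dy":0,"dz":-0.025,"fingers":0.0305},{"rx":0,"ry":0,"rz":0,"dx":0,"dy":0,"dz":-0.03,"fingers":0.0305},{"rx":0,"ry":0,"rz":0,"dx":-0.01,"dy":0,"dz":-0.015,"fingers":0.0305},{"rx":0,"ry":0,"rz":0,"dx":-0.025,"dy":-0.002,"dz":0,"fingers":0.0305},{"rx":0,"ry":0,"rz":0,"dx":-0.035,"dy":-0.002,"dz":0,"fingers":0.0305},{"rx":0,"ry":0,"rz":0,"dx":-0.04,"dy":-0.0025,"dz":0,"fingers":0.0305},{"rx":0,"ry":0,"rz":0,"dx":-0.04,"dy":-0.0025,"dz":0,"fingers":0.0305},{"rx":0,"ry":0,"rz":0,"dx":-0.04,"dy":-0.0025,"dz":0,"fingers":0.0305},{"rx":0,"ry":0,"rz":0,"dx":-0.04,"dy":-0.0025,"dz":0,"fingers":0.0305},{"rx":0,"ry":0,"rz":0,"dx":-0.035,"dy":-0.0025,"dz":0,"fingers":0.0305},{"rx":0,"ry":0,"rz":0,"dx":-0.025,"dy":0,"dz":0,"fingers":0.0305}]}}

```text
time_s: 8.65
position: [0.5062, -0.1685, 0.1229]
tool_rot: [[-0.217, 0.976, 0.0], [0.976, 0.217, -0.0], [-0.0, -0.0, -1.0]]
ft_force: [1.2, -0.0, -0.9]
grip_width: 0.0306
gripper_force: 8.3
```

Call:
{"op": "arm_command", "data": {"deltas": [{"rx":0,"ry":0,"rz":0,"dx":-0.018,"dy":0,"dz":0,"fingers":0.0305},{"rx":0,"ry":0,"rz":0,"dx":0,"dy":0,"dz":0,"fingers":0.0305},{"rx":0,"ry":0,"rz":0,"dx":0,"dy":0,"dz":0,"fingers":0.0305}]}}

```text
time_s: 8.95
position: [0.5099, -0.1831, 0.1223]
tool_rot: [[-0.218, 0.976, -0.001], [0.976, 0.218, 0.001], [0.001, -0.0, -1.0]]
ft_force: [-0.6, -1.1, -0.3]
grip_width: 0.0306
gripper_force: 8.3
```

```bash
python3 look.py w7 well_mouth
python3 - <<'E'
from h import *
from fit import blob
p=env.get_image("wrist"); uv=proj(p,[.5032,-.1498,.06]);print(uv)
for t in (60,70,80): 
    try: print(blob(p,uv,.06,t))
    except Exception as e: print(e)
E
```

```text
[ 0.4951 -0.1194  0.2655]
well_mouth 0.68 [253.4 158.5] [ 0.5021 -0.1503  0.06  ]
well_mouth 0.23 [253.9 218.7] [ 0.5116 -0.1909  0.06  ]
9.05 [ 0.51   -0.1826  0.1224] [[-0.2193  0.9757 -0.0005]
 [ 0.9757  0.2193  0.0005]
 [ 0.0006 -0.0004 -1.    ]] [-0.2948 -0.6025 -0.0727] 0.0305510839980718 [-32.2  27.   85.4   0.   67.7 -44.9]
[255.00649586 158.83892387]
(array([ 0.50295754, -0.14639207]), np.float64(0.009192291050873705), np.float64(0.0023728941409688195), array([241, 145,  31,  23, 248], dtype=int32))
(array([ 0.50313806, -0.14964438]), np.float64(0.020026479241152334), np.float64(0.00024266764784989028), array([ 225,  128,   61,   61, 2592], dtype=int32))
(array([ 0.50313146, -0.14966797]), np.float64(0.020119789822243665), np.float64(0.00031845773898113786), array([ 225,  127,   61,   62, 2700], dtype=int32))
```

View pics/w7.png

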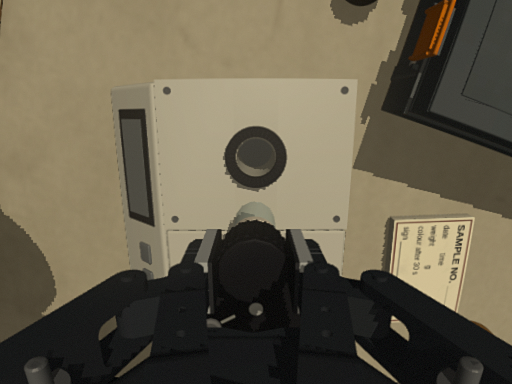

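The well is at (255, 158), with the vial's glass end visible at (254, 210). I'll overlay the predicted vial outline to check its place in the hand.

Run:
```python
from h import *
np.set_printoptions(precision=4,suppress=True)
p=env.get_image("wrist"); o=env.observe(); T=np.array(o["position"]);R=np.array(o["tool_rot"]);print(T)
V=T+R@np.array([-.0007,0.0005,0]);b=T[2]-.0425
im=p["color"].copy();S=6;x0,y0=195,185
c=cv2.resize(im[y0:y0+90,x0:x0+120],None,fx=S,fy=S,interpolation=cv2.INTER_CUBIC)
c=cv2.convertScaleAbs(c,alpha=1.8,beta=20)
a=np.linspace(0,2*np.pi,60)
for z,r,col in((b,.012,(0,0,255)),(b+.066,.0155,(0,255,0)),(b+.042,.0155,(255,255,0))):
    q=np.array([proj(p,[V[0]+r*np.cos(t),V[1]+r*np.sin(t),z]) for t in a])
    print(z,q.min(0),q.max(0))
    cv2.polylines(c,[np.int32((q-[x0,y0]+.5)*S)],True,col,1)
cv2.imwrite("pics/ov1.png",c)
```

```text
[ 0.5101 -0.1828  0.1225]
0.07998610230787001 [235.7037 200.1688] [274.3151 236.6334]
0.14598610230787 [219.0811 237.4337] [292.5753 303.111 ]
0.12198610230787002 [224.09   217.7412] [286.8216 275.3187]
```

View pics/ov1.png

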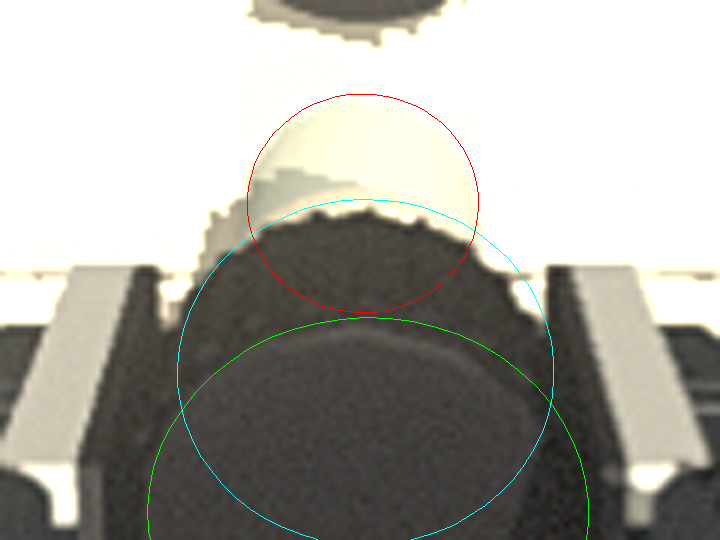

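Run:
```python
from h import *
p=env.get_image("wrist")
im=p["color"][y0:=192,...] if 0 else p["color"]
c=cv2.resize(im[190:255,215:300],None,fx=9,fy=9,interpolation=cv2.INTER_CUBIC).astype(float)
c=np.clip((c-110)*1.8,0,255)
cv2.imwrite("pics/g.png",c.astype(np.uint8))
g=cv2.cvtColor(im,cv2.COLOR_BGR2GRAY)
for k in (245,250,255,260,265): print(k,g[194:226,k])
```

```text
245 [158 158 158 158 157 156 158 158 159 159 139 124 125 127 127 127 128 129
 128 109  99 101 102 103 119 124 116  76  33  26  30  29]
250 [157 158 157 158 158 157 159 156 134 131 132 134 134 134 134 135 137 134
 137 137 118 106 113 127 128 134 143  53  25  28  30  30]
255 [157 158 158 159 158 158 158 156 138 136 136 137 138 139 138 139 137 139
 140 141 139 120 121 134 136 139  49  24  28  28  28  28]
260 [158 157 157 157 157 159 160 158 146 140 141 141 141 141 141 141 141 140
 141 141 141 140 141 135 131 137 171  81  28  24  27  30]
265 [157 157 158 157 157 157 157 156 158 159 158 145 139 139 138 141 139 141
 140 140 139 139 140 139 140 140 137  80  34  22  29  29]
```

View pics/g.png

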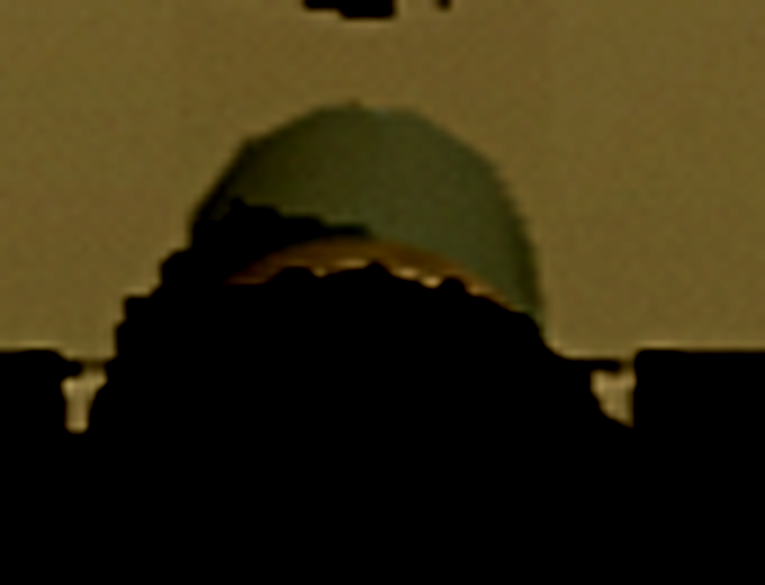

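Call:
{"op": "arm_command", "data": {"deltas": [{"rx":0,"ry":0,"rz":0,"dx":0.015,"dy":-0.0003,"dz":0,"fingers":0.0305},{"rx":0,"ry":0,"rz":0,"dx":0.015,"dy":0,"dz":0,"fingers":0.0305},{"rx":0,"ry":0,"rz":0,"dx":0.0055,"dy":0,"dz":0.005,"fingers":0.0305},{"rx":0,"ry":0,"rz":0,"dx":0,"dy":0,"dz":0.007,"fingers":0.0305},{"rx":0,"ry":0,"rz":0,"dx":0,"dy":0,"dz":0,"fingers":0.0305},{"rx":0,"ry":0,"rz":0,"dx":0,"dy":0,"dz":0,"fingers":0.0305}]}}

```text
time_s: 9.8
position: [0.5022, -0.1495, 0.11]
tool_rot: [[-0.218, 0.976, -0.0], [0.976, 0.218, 0.0], [0.0, -0.0, -1.0]]
ft_force: [-0.1, 0.3, -0.6]
grip_width: 0.0304
gripper_force: 8.3
```

Run:
```python
from h import *
np.set_printoptions(precision=4,suppress=True)
p=env.get_image("wrist"); o=env.observe(); T=np.array(o["position"]);R=np.array(o["tool_rot"]);print(T,R[:2,0],o["ft_force"],o["time_s"])
V=T+R@np.array([-.0017,0.0008,0]);b=T[2]-.0425;print("vial",V,b)
S=8;x0,y0=205,180
c=cv2.resize(p["color"][y0:y0+70,x0:x0+100],None,fx=S,fy=S,interpolation=cv2.INTER_CUBIC)
c=cv2.convertScaleAbs(c,alpha=1.5,beta=10)
a=np.linspace(0,2*np.pi,80)
for X,z,r,col in((V,b,.012,(0,0,255)),((.5031,-.1497),.06,.0205,(0,255,0)),((.5031,-.1497),.06,.013,(255,255,0))):
    q=np.array([proj(p,[X[0]+r*np.cos(t),X[1]+r*np.sin(t),z]) for t in a])
    cv2.polylines(c,[np.int32((q-[x0,y0]+.5)*S)],True,col,1)
cv2.imwrite("pics/ov2.png",c)
```

```text
[ 0.5023 -0.1496  0.1102] [-0.2179  0.976 ] [-0.1208 -0.8188 -0.5466] 9.85
vial [ 0.5035 -0.1511  0.1102] 0.06770948377912045
```

View pics/ov2.png

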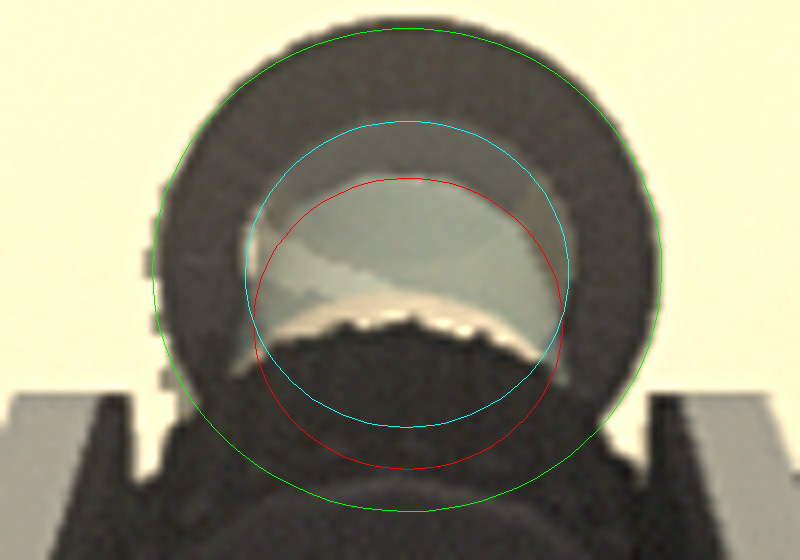

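The predicted vial outline (red) matches the glass, and the well needs about 1.8 mm more along +x. I'll correct that and enter slowly.

Call:
{"op": "arm_command", "data": {"deltas": [{"rx":0,"ry":0,"rz":0,"dx":0.0018,"dy":0,"dz":0,"fingers":0.0305},{"rx":0,"ry":0,"rz":0,"dx":0,"dy":0,"dz":0.004,"fingers":0.0305},{"rx":0,"ry":0,"rz":0,"dx":0,"dy":0,"dz":0.003,"fingers":0.0305},{"rx":0,"ry":0,"rz":0,"dx":0,"dy":0,"dz":0.002,"fingers":0.0305},{"rx":0,"ry":0,"rz":0,"dx":0,"dy":0,"dz":0.001,"fingers":0.0305},{"rx":0,"ry":0,"rz":0,"dx":0,"dy":0,"dz":0,"fingers":0.0305}]}}

```text
time_s: 10.45
position: [0.5018, -0.1475, 0.1002]
tool_rot: [[-0.218, 0.976, -0.0], [0.976, 0.218, 0.0], [0.0, -0.0, -1.0]]
ft_force: [0.2, -0.4, -0.6]
grip_width: 0.0305
gripper_force: 8.3
```

Call:
{"op": "arm_command", "data": {"deltas": [{"rx":0,"ry":0,"rz":0,"dx":0,"dy":0,"dz":0.003,"fingers":0.0305},{"rx":0,"ry":0,"rz":0,"dx":0,"dy":0,"dz":0.003,"fingers":0.0305},{"rx":0,"ry":0,"rz":0,"dx":0,"dy":0,"dz":0.003,"fingers":0.0305},{"rx":0,"ry":0,"rz":0,"dx":0,"dy":0,"dz":0.003,"fingers":0.0305},{"rx":0,"ry":0,"rz":0,"dx":0,"dy":0,"dz":0,"fingers":0.0305}]}}

```text
time_s: 10.95
position: [0.5031, -0.1485, 0.0896]
tool_rot: [[-0.218, 0.976, 0.004], [0.976, 0.218, -0.003], [-0.004, 0.003, -1.0]]
ft_force: [0.3, -2.2, 7.9]
grip_width: 0.0305
gripper_force: 9.2
```

Run:
```python
from h import *
np.set_printoptions(precision=4,suppress=True)
p=env.get_image("wrist"); o=env.observe(); T=np.array(o["position"]);R=np.array(o["tool_rot"]);print(T,R[:2,0],o["ft_force"],o["wrist_torque"],o["grip_width"],o["gripper_force"],o["time_s"])
V=T+R@np.array([-.0017,0.0008,0]);b=T[2]-.0425;print("vial",V,b)
```

```text
[ 0.5031 -0.1485  0.0897] [-0.2182  0.9759] [ 1.6187 -2.759   9.1549] [-0.3551 -0.2482  0.0365] 0.030887612653148905 9.237752705812454 11.0
vial [ 0.5043 -0.15    0.0897] 0.0471590823150737
```

Contact: about 9 N upward and a 1 mm sideways shift. I'll stop and look before going further.

Run:
```python
from h import *
np.set_printoptions(precision=4,suppress=True)
p=env.get_image("wrist"); o=env.observe(); T=np.array(o["position"]);R=np.array(o["tool_rot"])
b=T[2]-.0425;V=T+R@np.array([-.0017,0.0008,0])
S=8;x0,y0=205,180
c=cv2.resize(p["color"][y0:y0+75,x0:x0+100],None,fx=S,fy=S,interpolation=cv2.INTER_CUBIC)
c=cv2.convertScaleAbs(c,alpha=1.8,beta=15)
a=np.linspace(0,2*np.pi,80)
for X,z,r,col in((V,b+.042,.0155,(0,0,255)),(V,b+.066,.0155,(255,0,255)),((.5030,-.1493),.06,.0205,(0,255,0)),((.5030,-.1493),.06,.013,(255,255,0))):
    q=np.array([proj(p,[X[0]+r*np.cos(t),X[1]+r*np.sin(t),z]) for t in a])
    cv2.polylines(c,[np.int32((q-[x0,y0]+.5)*S)],True,col,1)
cv2.imwrite("pics/ov3.png",c)
```

```text
(no output)
```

View pics/ov3.png

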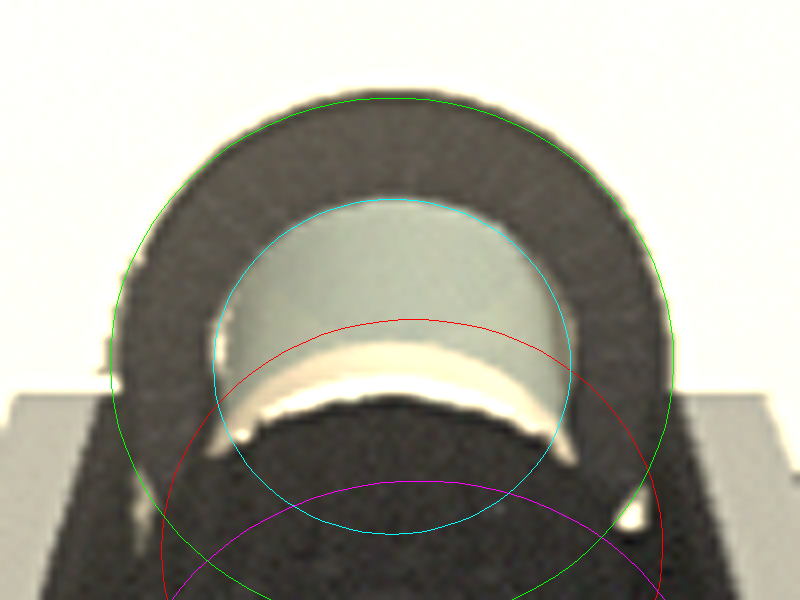

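The glass front touches the front rim of the well and the cap has slipped up in the pads. I'll relieve the push: up, and shift to where the contact pushed.

Call:
{"op": "arm_command", "data": {"deltas": [{"rx":0,"ry":0,"rz":0,"dx":0,"dy":0,"dz":-0.003,"fingers":0.0305},{"rx":0,"ry":0,"rz":0,"dx":-0.0013,"dy":0.0011,"dz":-0.001,"fingers":0.0305},{"rx":0,"ry":0,"rz":0,"dx":0,"dy":0,"dz":0,"fingers":0.0305},{"rx":0,"ry":0,"rz":0,"dx":0,"dy":0,"dz":0,"fingers":0.0305}]}}

```text
time_s: 11.45
position: [0.5029, -0.1483, 0.092]
tool_rot: [[-0.218, 0.976, -0.001], [0.976, 0.218, 0.001], [0.001, -0.001, -1.0]]
ft_force: [0.1, 0.1, -0.7]
grip_width: 0.0307
gripper_force: 8.6
```

Run:
```python
from h import *
np.set_printoptions(precision=4,suppress=True)
p=env.get_image("wrist"); s=env.get_image("scene");o=env.observe(); T=np.array(o["position"]);R=np.array(o["tool_rot"])
print(T,o["ft_force"],o["gripper_force"])
b=T[2]-.0425;V=T+R@np.array([-.0017,0.0008,0])
S=7;x0,y0=205,180
c=cv2.resize(p["color"][y0:y0+80,x0:x0+100],None,fx=4.5,fy=4.5,interpolation=cv2.INTER_CUBIC)
c=cv2.convertScaleAbs(c,alpha=1.8,beta=15);S=4.5
a=np.linspace(0,2*np.pi,80)
for X,z,r,col in((V,b+.042,.0155,(0,0,255)),((.5030,-.1493),.06,.013,(255,255,0))):
    q=np.array([proj(p,[X[0]+r*np.cos(t),X[1]+r*np.sin(t),z]) for t in a])
    cv2.polylines(c,[np.int32((q-[x0,y0]+.5)*S)],True,col,1)
u=proj(s,[.503,-.149,.09]).astype(int)
d=cv2.resize(s["color"][u[1]-30:u[1]+30,u[0]-30:u[0]+30],(345,360),interpolation=cv2.INTER_CUBIC)
cv2.imwrite("pics/ov4.png",np.hstack([c,cv2.convertScaleAbs(d,alpha=1.4)]))
```

```text
[ 0.5029 -0.1484  0.0921] [ 0.5659  0.7688 -1.5649] 8.603884130716324
```

View pics/ov4.png

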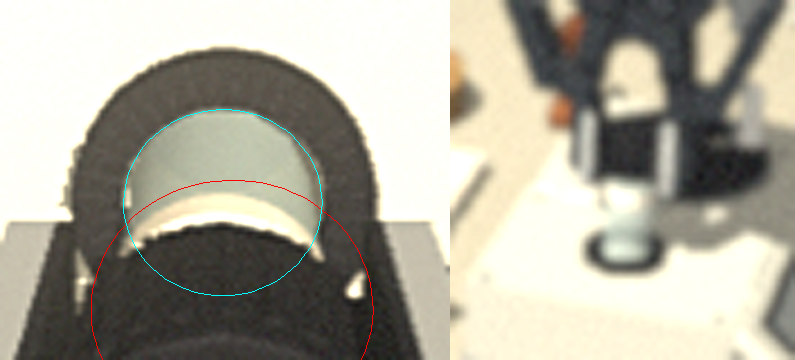

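I've now viewed more pictures than the ten allowed, so from here on I work from numbers only. Next I measure the slip numerically.

Run:
```python
from h import *
from scipy.optimize import brentq
np.set_printoptions(precision=4,suppress=True)
p=env.get_image("wrist");o=env.observe(); T=np.array(o["position"]);R=np.array(o["tool_rot"])
g=cv2.cvtColor(p["color"],cv2.COLOR_BGR2GRAY).astype(int)
V=T+R@np.array([-.0017,0.0008,0])
a=np.linspace(0,2*np.pi,200)
top=lambda X,z,r:np.array([proj(p,[X[0]+r*np.cos(t),X[1]+r*np.sin(t),z]) for t in a])[:,1].min()
col=int(round(proj(p,[V[0],V[1],.1])[0]));print(col,T)
for c in (col-6,col,col+6): print(c,g[185:262,c])
print("rim row pred",[ (s,round(top(V,T[2]-.0425+.042+s,.0155),1),round(top(V,T[2]-.0425+.066+s,.0155),1),round(top(V,T[2]-.0425+s,.012),1)) for s in (0,.004,.008,.010,.012)])
print("hole front",top((.503,-.1493),.06,.013),top((.503,-.1493),.06,.0205))
for r in (205,210,215): print(r,g[r,222:285])
```

```text
256 [ 0.503  -0.1484  0.0921]
250 [156 158 157 160 160 123  49  31  42  42  42  40  41  40  39  40  39  36
  37  65  96  96  96  95  95  96  95  95  97  95  95  97  95  94  97  97
  96 100 117 133 131 133 153 188 121  33  21  21  25  23  23  24  20  20
  19  21  19  24  21  20  18  21  22  22  17  19  20  22  18  23  32  30
  25  21  23  23  23]
256 [156 157 156 159 162  98  42  37  42  42  42  41  43  41  38  39  42  43
  40  70 101 101  99  98  99  98  99  99  99 100  99  99 100  99  99  98
  97 103 127 141 137 137 155 189  96  23  23  25  23  23  26  25  22  23
  22  25  21  20  22  21  22  16  19  22  25  19  19  16  23  30  30  27
  22  21  22  22  23]
262 [157 157 157 158 161 161  83  37  36  40  41  40  41  39  43  40  43  40
  37  38  54  92 102 100 100 100  99 101 100  98  99 100  99 100 100 101
 104 102 102 112 139 138 137 148 186 147  42  14  20  23  21  22  19  20
  18  20  17  21  18  20  19  18  21  16  19  16  18  17  17  17  23  28
  27  23  20  23  25]
rim row pred [(0, np.float64(219.5), np.float64(239.5), np.float64(201.6)), (0.004, np.float64(222.4), np.float64(24
[... 352 characters left out ...]
 41  36  35  37  41  54  72  93  96  96  97  98  98  99 101 101 100
 103 102 102  90  54  39  35  36  37  38  37  37  40  37  38  37  38  39
  40  37  39  36  35  33  61 122 159]
210 [156 118  44  35  39  42  39  39  39  42  40  39  39  36  36  38  50  70
  80  82  82  86  86  89  89  91  94  95  96  96  96  97  98  97  98 102
 101 100  99 101 100 100 100  99 100  99  94  71  53  45  37  37  37  36
  36  39  40  35  37  38  37  33  32]
215 [ 44  36  36  38  36  36  39  43  43  42  40  39  68  97  73  72  78  82
  82  84  84  85  89  89  90  93  93  95  95  96  97  99  99  99  99  99
 100 101  99 101  99  99 100  99  97  98  97  98  96  85  62  58  62  51
  36  35  36  39  34  34  33  36  33]
```

The vial slipped about 11 mm up in the pads, so it needs a regrip. I'll set it down on the flat housing top just left of the well, feeling for contact.

Call:
{"op": "arm_command", "data": {"deltas": [{"rx":0,"ry":0,"rz":0,"dx":0,"dy":0,"dz":-0.01,"fingers":0.0305},{"rx":0,"ry":0,"rz":0,"dx":0.012,"dy":0,"dz":0,"fingers":0.0305},{"rx":0,"ry":0,"rz":0,"dx":0.014,"dy":0,"dz":0,"fingers":0.0305},{"rx":0,"ry":0,"rz":0,"dx":0.011,"dy":0,"dz":0,"fingers":0.0305},{"rx":0,"ry":0,"rz":0,"dx":0,"dy":0,"dz":0.006,"fingers":0.0305},{"rx":0,"ry":0,"rz":0,"dx":0,"dy":0,"dz":0.004,"fingers":0.0305},{"rx":0,"ry":0,"rz":0,"dx":0,"dy":0,"dz":0.002,"fingers":0.0305},{"rx":0,"ry":0,"rz":0,"dx":0,"dy":0,"dz":0,"fingers":0.0305}]}}

```text
time_s: 12.4
position: [0.4955, -0.1127, 0.0905]
tool_rot: [[-0.218, 0.976, 0.001], [0.976, 0.218, -0.0], [-0.0, 0.001, -1.0]]
ft_force: [-0.4, 1.5, 6.2]
grip_width: 0.0306
gripper_force: 9.2
```

Call:
{"op": "arm_command", "data": {"deltas": [{"rx":0,"ry":0,"rz":0,"dx":0,"dy":0,"dz":0.0015,"fingers":0.0305},{"rx":0,"ry":0,"rz":0,"dx":0,"dy":0,"dz":0,"fingers":0.0305}]}}

```text
time_s: 12.6
position: [0.4956, -0.113, 0.0895]
tool_rot: [[-0.218, 0.976, 0.002], [0.976, 0.218, -0.001], [-0.001, 0.001, -1.0]]
ft_force: [-1.5, 1.0, 10.7]
grip_width: 0.0307
gripper_force: 9.8
```

Call:
{"op": "arm_command", "data": {"deltas": [{"rx":0,"ry":0,"rz":0,"dx":0,"dy":0,"dz":0.001,"fingers":0.0305},{"rx":0,"ry":0,"rz":0,"dx":0,"dy":0,"dz":0,"fingers":0.0305}]}}

```text
time_s: 12.8
position: [0.4957, -0.1131, 0.0888]
tool_rot: [[-0.218, 0.976, 0.002], [0.976, 0.218, -0.001], [-0.002, 0.002, -1.0]]
ft_force: [-2.0, 1.7, 12.5]
grip_width: 0.0306
gripper_force: 10.1
```

Call:
{"op": "arm_command", "data": {"deltas": [{"rx":0,"ry":0,"rz":0,"dx":0,"dy":0,"dz":-0.0025,"fingers":0.0305},{"rx":0,"ry":0,"rz":0,"dx":0,"dy":0,"dz":0,"fingers":0.035},{"rx":0,"ry":0,"rz":0,"dx":0,"dy":0,"dz":0,"fingers":0.042},{"rx":0,"ry":0,"rz":0,"dx":0,"dy":0,"dz":0,"fingers":0.05},{"rx":0,"ry":0,"rz":0,"dx":0,"dy":0,"dz":0,"fingers":0.05},{"rx":0,"ry":0,"rz":0,"dx":0,"dy":0,"dz":-0.03,"fingers":0.05},{"rx":0,"ry":0,"rz":0,"dx":0,"dy":0,"dz":-0.04,"fingers":0.05},{"rx":0,"ry":0,"rz":0,"dx":-0.03,"dy":0,"dz":-0.02,"fingers":0.05},{"rx":0,"ry":0,"rz":0,"dx":-0.04,"dy":0,"dz":0,"fingers":0.05},{"rx":0,"ry":0,"rz":0,"dx":0,"dy":0,"dz":0,"fingers":0.05},{"rx":0,"ry":0,"rz":0,"dx":0,"dy":0,"dz":0,"fingers":0.05}]}}

```text
time_s: 13.9
position: [0.5101, -0.1811, 0.1798]
tool_rot: [[-0.217, 0.976, -0.001], [0.976, 0.217, 0.001], [0.001, -0.001, -1.0]]
ft_force: [-0.8, -0.1, 0.1]
grip_width: 0.0499
gripper_force: 0.0
```

Run:
```python
from h import *
from fit import blob
np.set_printoptions(precision=4,suppress=True)
p=env.get_image("wrist");o=env.observe();print(o["position"],np.array(o["tool_rot"])[:2,0],o["time_s"])
g=cv2.cvtColor(p["color"],cv2.COLOR_BGR2GRAY).astype(int)
print(env.tip_of("well_mouth",p)[:2],env.tip_of("sample_vial",p)[:2],env.look_for("sample_vial",p)[:2])
for n,X,z,ts in(("well",(.503,-.1493),.06,(65,70,80)),("cap",(.495,-.114),.121,(40,50,60))):
    uv=proj(p,[*X,z]);print(n,uv)
    for t in ts:
        try: print(t,blob(p,uv,z,t))
        except Exception as e: print(e)
u=proj(p,[.495,-.114,.121]).astype(int);print(g[max(0,u[1]-40):u[1]+40:2,u[0]-46:u[0]+46:4])
```

```text
[ 0.51   -0.1803  0.1799] [-0.2179  0.976 ] 13.95
[{'location': [250.1, 151.6], 'p': 0.93}, {'location': [395.2, 243.2], 'p': 0.26}] [{'location': [253.0, 103.0], 'p': 0.96}] [{'box': [227.2, 77.5, 278.5, 126.5], 'p': 0.57}]
well [253.939  149.3527]
65 (array([ 0.4997, -0.13  ]), np.float64(0.03598606862724182), np.float64(0.008873097181016726), array([ 229,   75,   49,   99, 3431], dtype=int32))
70 (array([ 0.4997, -0.1297]), np.float64(0.036320980027042545), np.float64(0.009268736814736351), array([ 229,   74,   49,  100, 3591], dtype=int32))
80 (array([ 0.4998, -0.1297]), np.float64(0.036254725320041495), np.float64(0.009192692149123056), array([ 229,   74,   49,  100, 3717], dtype=int32))
cap [253.9275 103.2675]
attempt to get argmax of an empty sequence
50 (array([ 0.4974, -0.1272]), np.float64(0.02673707024526961), np.float64(0.007476739926499946), array([ 229,   75,   49,   98, 2620], dtype=int32))
60 (array([ 0.4985, -0.1271]), np.float64(0.027413360709884163), np.float64(0.006691133937040253), array([ 229,   75,   49,   98, 2863], dtype=int32))
[[143 146 146 145 147 143 146 
[... 3150 characters left out ...]
169 169 170 169 171]
 [169 169 168 170  92  96  94  95  87  34  35  35  38  37  43  57 171 168
  169 169 171 169 169]
 [168 168 168 171  94  95  95  93  40  35  37  37  37  35  45  44 122 169
  169 168 169 170 170]
 [169 168 168 172  95  95  95  87  36  36  33  50  61  40  43  45  46 173
  169 169 169 170 168]
 [168 168 168 162  96  95  96  43  37  36  66  66  61  66  50  45  42 156
  168 170 168 167 167]
 [169 169 169 164  95  96  96  38  38  51  62  59  59  59  71  44  48  86
  169 169 167 168 170]
 [169 168 168 113  94  95  92  39  36  71  61  62  62  61  60  63  44  45
  170 168 168 170 169]
 [167 167 168  98  95  95  80  37  35  61  60  60  61  63  61  73  45  41
  171 168 168 168 168]]
```

```bash
cat > fit2.py <<'E'
from h import *
from scipy.optimize import least_squares
def circ(p,z,thr,rows,cols,r=None):
    g=cv2.cvtColor(p["color"],cv2.COLOR_BGR2GRAY)
    m=np.zeros_like(g);a,b=rows;c,d=cols;m[a:b,c:d]=g[a:b,c:d]<thr
    k=max(cv2.findContours(m,cv2.RETR_EXTERNAL,cv2.CHAIN_APPROX_NONE)[0],key=len)[:,0,:]
    k=k[(k[:,1]>a+1)&(k[:,1]<b-2)&(k[:,0]>c)&(k[:,0]<d-1)]
    P=np.array([atz(p,q,z)[:2] for q in k.astype(float)])
    f=least_squares(lambda v:np.hypot(*(P-v[:2]).T)-v[2],[*P.mean(0),.02],loss="soft_l1",f_scale=.0004)
    return f.x,np.sqrt(np.mean(f.fun**2)),len(k)
if __name__=="__main__":
    np.set_printoptions(precision=4,suppress=True)
    p=env.get_image("wrist");print(p["eye"])
    for t in(80,100,120): print(t,"cap",circ(p,.121,t,(60,120),(215,295)),"well",circ(p,.06,t,(132,190),(215,295)))
    for t in(65,72,80): print(t,"well",circ(p,.06,t,(132,190),(215,295)))
    p=env.get_image("top")
    uv=proj(p,[.495,-.114,.121]);g=cv2.cvtColor(p["color"],cv2.COLOR_BGR2GRAY);print(uv)
E
python3 fit2.py
```

```text
[ 0.4953 -0.1161  0.3233]
80 cap (array([ 0.4941, -0.1127,  0.0148]), np.float64(0.00032542649044257574), 110) well (array([ 0.503 , -0.1497,  0.0198]), np.float64(0.0002709764761370452), 102)
100 cap (array([ 0.4941, -0.1125,  0.015 ]), np.float64(0.00031783567643475606), 108) well (array([ 0.4975, -0.1485,  0.0247]), np.float64(0.0015057000027326845), 128)
120 cap (array([ 0.4941, -0.1124,  0.0152]), np.float64(0.00035479542416916337), 109) well (array([ 0.4976, -0.1485,  0.025 ]), np.float64(0.0015410298659847366), 127)
65 well (array([ 0.503 , -0.1496,  0.0196]), np.float64(0.00023779554294169197), 102)
72 well (array([ 0.503 , -0.1497,  0.0196]), np.float64(0.00023324777633844471), 103)
80 well (array([ 0.503 , -0.1497,  0.0198]), np.float64(0.0002709764761370452), 102)
[282.3219 190.1762]
```

The vial now stands upright at (0.4941, -0.1126) and the well reads (0.5030, -0.1497) consistently from all views. I'll regrip with the fingertips just at the cap's rim.

Call:
{"op": "arm_command", "data": {"deltas": [{"rx":0,"ry":0,"rz":0,"dx":0.035,"dy":-0.0008,"dz":0,"fingers":0.05},{"rx":0,"ry":0,"rz":0,"dx":0.0345,"dy":-0.0008,"dz":0,"fingers":0.05},{"rx":0,"ry":0,"rz":0,"dx":0,"dy":0,"dz":0.02,"fingers":0.05},{"rx":0,"ry":0,"rz":0,"dx":0,"dy":0,"dz":0.02,"fingers":0.05},{"rx":0,"ry":0,"rz":0,"dx":0,"dy":0,"dz":0.02,"fingers":0.05},{"rx":0,"ry":0,"rz":0,"dx":0,"dy":0,"dz":0.014,"fingers":0.05},{"rx":0,"ry":0,"rz":0,"dx":0,"dy":0,"dz":0.008,"fingers":0.05},{"rx":0,"ry":0,"rz":0,"dx":0,"dy":0,"dz":0,"fingers":0.05},{"rx":0,"ry":0,"rz":0,"dx":0,"dy":0,"dz":0,"fingers":0.04},{"rx":0,"ry":0,"rz":0,"dx":0,"dy":0,"dz":0,"fingers":0.035},{"rx":0,"ry":0,"rz":0,"dx":0,"dy":0,"dz":0,"fingers":0.033}]}}

```text
time_s: 15.3
position: [0.4939, -0.1133, 0.0989]
tool_rot: [[-0.218, 0.976, 0.001], [0.976, 0.218, -0.001], [-0.001, 0.001, -1.0]]
ft_force: [-0.0, 0.1, -0.4]
grip_width: 0.0329
gripper_force: 0.0
```

Call:
{"op": "arm_command", "data": {"deltas": [{"rx":0,"ry":0,"rz":0,"dx":0,"dy":0,"dz":0,"fingers":0.0318},{"rx":0,"ry":0,"rz":0,"dx":0,"dy":0,"dz":0,"fingers":0.031},{"rx":0,"ry":0,"rz":0,"dx":0,"dy":0,"dz":0,"fingers":0.0306},{"rx":0,"ry":0,"rz":0,"dx":0,"dy":0,"dz":0,"fingers":0.0304},{"rx":0,"ry":0,"rz":0,"dx":0,"dy":0,"dz":0,"fingers":0.0304}]}}

```text
time_s: 15.8
position: [0.4939, -0.1134, 0.0987]
tool_rot: [[-0.218, 0.976, 0.001], [0.976, 0.218, -0.0], [-0.001, 0.001, -1.0]]
ft_force: [0.4, 0.8, 5.0]
grip_width: 0.0306
gripper_force: 10.0
```

Run:
```python
from h import *
np.set_printoptions(precision=4,suppress=True)
o=env.observe();T=np.array(o["position"]);R=np.array(o["tool_rot"]);print(T,R[:2,0],o["ft_force"],o["gripper_force"])
d=R.T@(np.array([.5030,-.1497,0])-np.array([.4941,-.1126,0]));print("well-vial",d)
d2=R.T@(np.array([.5030,-.1497,0])-T);print("well-T",d2)
```

```text
[ 0.4939 -0.1134  0.0987] [-0.2182  0.9759] [0.3918 0.7583 5.0268] 9.991598725318909
well-vial [-0.0381  0.0006  0.    ]
well-T [-0.0374  0.0008  0.0987]
```

Call:
{"op": "arm_command", "data": {"deltas": [{"rx":0,"ry":0,"rz":0,"dx":0,"dy":0,"dz":-0.006,"fingers":0.0304},{"rx":0,"ry":0,"rz":0,"dx":0,"dy":0,"dz":-0.007,"fingers":0.0304},{"rx":0,"ry":0,"rz":0,"dx":-0.008,"dy":0.0003,"dz":0,"fingers":0.0304},{"rx":0,"ry":0,"rz":0,"dx":-0.011,"dy":0,"dz":0,"fingers":0.0304},{"rx":0,"ry":0,"rz":0,"dx":-0.011,"dy":0,"dz":0,"fingers":0.0304},{"rx":0,"ry":0,"rz":0,"dx":-0.008,"dy":0,"dz":0,"fingers":0.0304},{"rx":0,"ry":0,"rz":0,"dx":0,"dy":0,"dz":0,"fingers":0.0304},{"rx":0,"ry":0,"rz":0,"dx":0,"dy":0,"dz":0,"fingers":0.0304},{"rx":0,"ry":0,"rz":0,"dx":0,"dy":0,"dz":0,"fingers":0.0304}]}}

```text
time_s: 16.7
position: [0.5021, -0.15, 0.1112]
tool_rot: [[-0.218, 0.976, -0.0], [0.976, 0.218, 0.0], [0.0, -0.0, -1.0]]
ft_force: [-0.2, -0.8, -2.2]
grip_width: 0.0309
gripper_force: 9.9
```

Run:
```python
from h import *
np.set_printoptions(precision=4,suppress=True)
o=env.observe();T=np.array(o["position"]);R=np.array(o["tool_rot"]);print(T,R[:2,0],o["ft_force"],o["gripper_force"])
print("well-T",R.T@(np.array([.5030,-.1497,0])-T))
p=env.get_image("wrist");g=cv2.cvtColor(p["color"],cv2.COLOR_BGR2GRAY).astype(int)
a=np.linspace(0,2*np.pi,200)
V=T+R@np.array([.0007,.0005,0]);b=T[2]-.0437
for n,X,z,r in(("glass",V,b,.012),("rim",V,b+.042,.0155),("hole",(.503,-.1497),.06,.013),("collar",(.503,-.1497),.06,.0205)):
    q=np.array([proj(p,[X[0]+r*np.cos(t),X[1]+r*np.sin(t),z]) for t in a]);print(n,q.min(0),q.max(0))
for c in (250,255,260): print(c,g[178:235,c])
for r in (208,211,214): print(r,g[r,222:292])
```

```text
[ 0.5021 -0.15    0.1112] [-0.2184  0.9759] [-0.1826 -0.8193 -2.2475] 9.89316612482071
well-T [0.     0.001  0.1112]
glass [235.7131 197.2031] [274.2018 233.6415]
rim [224.1561 213.8857] [286.6363 271.4485]
hole [235.5545 193.4225] [275.74   231.5702]
collar [223.9695 181.9285] [287.323  242.0848]
250 [162 165 165 104  45  41  44  44  44  45  45  46  47  43  44  44  59  61
  59  59  80  94  95  93  95  93  94  93  94  95  95  94  94  99 124 131
 134 116  44  28  29  29  29  27  25  28  27  23  26  26  25  27  24  25
  25  27  39]
255 [163 166 168  66  36  42  45  47  45  43  42  44  42  42  46  54  59  59
  57  60 105 102  96  98  97  96  98  97  98  99  99  99  96  99 137 139
  87  29  24  27  28  26  26  29  26  24  23  25  27  26  29  30  27  22
  26  29  39]
260 [162 165 169  81  38  42  42  46  44  43  43  45  44  40  41  48  58  58
  58  57  76  99 101  99 101 101 100 100  99  99  99 101  99 101 112 135
 137 150  76  29  27  28  26  28  28  26  27  28  25  25  23  26  26  23
  20  23  32]
208 [164 152  98  68  39  40  39  41  41  39  42  38  40  41  77 111  85  82
  85  94  86  87  89  91  90  91  93  93  95  95  97  98  97  99  99  98
  97  99  99  99 100  99 100 100 102 101 103 102 101  93  74  58  59  66
  72  39  36  36  36  37  37  38  37  33  40 104 167 165 162 161]
211 [165 152  89  56  38  41  38  42  41  42  43  40  39  43  56  74  83  84
  96 103 104 106 109 109 107  97  98  98  99  99  98 100 104  99  98  99
  98 100 101 102 103 103 104 103 103 101 100 103  98  99  94  83  61  64
  65  34  34  35  36  35  37  36  37  34  35  82 142 165 163 162]
214 [165 164 154  95  39  38  38  37  40  39  37  39  38  41  58  74  78  80
  83  88  96 113 119 122 123 126 128 133 134 133 137 139 127  87  92 119
 140 142 137 138 139 140 139 127 112 102  98 101 100  97  93  91  76  61
  55  33  36  35  34  34  39  35  36  30  33  82 143 164 164 161]
```

Call:
{"op": "arm_command", "data": {"deltas": [{"rx":0,"ry":0,"rz":0,"dx":-0.0004,"dy":0.0005,"dz":0.003,"fingers":0.0304},{"rx":0,"ry":0,"rz":0,"dx":0,"dy":0,"dz":0.004,"fingers":0.0304},{"rx":0,"ry":0,"rz":0,"dx":0,"dy":0,"dz":0.003,"fingers":0.0304},{"rx":0,"ry":0,"rz":0,"dx":0,"dy":0,"dz":0.002,"fingers":0.0304},{"rx":0,"ry":0,"rz":0,"dx":0,"dy":0,"dz":0,"fingers":0.0304}]}}

```text
time_s: 17.25
position: [0.5026, -0.1504, 0.099]
tool_rot: [[-0.218, 0.976, -0.001], [0.976, 0.218, 0.0], [0.0, -0.001, -1.0]]
ft_force: [0.3, 0.5, -0.4]
grip_width: 0.0306
gripper_force: 9.9
```

Call:
{"op": "arm_command", "data": {"deltas": [{"rx":0,"ry":0,"rz":0,"dx":0,"dy":0,"dz":0.0015,"fingers":0.0304},{"rx":0,"ry":0,"rz":0,"dx":0,"dy":0,"dz":0.0005,"fingers":0.0304}]}}

```text
time_s: 17.45
position: [0.5028, -0.1506, 0.0973]
tool_rot: [[-0.218, 0.976, 0.0], [0.976, 0.218, -0.0], [-0.0, 0.0, -1.0]]
ft_force: [0.1, -0.6, 0.7]
grip_width: 0.0306
gripper_force: 9.9
```

Call:
{"op": "arm_command", "data": {"deltas": [{"rx":0,"ry":0,"rz":0,"dx":0,"dy":0,"dz":0.002,"fingers":0.0304},{"rx":0,"ry":0,"rz":0,"dx":0,"dy":0,"dz":0.002,"fingers":0.0304},{"rx":0,"ry":0,"rz":0,"dx":0,"dy":0,"dz":0.001,"fingers":0.0304}]}}

```text
time_s: 17.75
position: [0.5028, -0.1506, 0.0921]
tool_rot: [[-0.218, 0.976, -0.0], [0.976, 0.218, -0.0], [-0.0, -0.0, -1.0]]
ft_force: [0.4, 0.1, -0.1]
grip_width: 0.0306
gripper_force: 9.9
```

Run:
```python
from h import *
np.set_printoptions(precision=4,suppress=True)
p=env.get_image("wrist");o=env.observe();T=np.array(o["position"]);R=np.array(o["tool_rot"]);print(T,o["ft_force"],o["wrist_torque"],o["gripper_force"])
g=cv2.cvtColor(p["color"],cv2.COLOR_BGR2GRAY).astype(int)
a=np.linspace(0,2*np.pi,200)
V=T+R@np.array([.0004,.0003,0]);b=T[2]-.0437
for n,X,z,r in(("rim",V,b+.042,.0155),("hole",(.503,-.1497),.06,.013)):
    q=np.array([proj(p,[X[0]+r*np.cos(t),X[1]+r*np.sin(t),z]) for t in a]);print(n,q.min(0),q.max(0))
for c in (250,255,260): print(c,g[185:235,c])
for r in (212,): print(r,g[r,222:292])
```

```text
[ 0.5028 -0.1505  0.092 ] [-0.0236  0.0615 -0.425 ] [ 0.0009 -0.0743  0.009 ] 9.89348217844963
rim [223.7398 214.2869] [286.1511 271.7553]
hole [232.7593 200.7801] [276.9545 242.3701]
250 [158 161  92  39  37  43  42  43  41  41  41  39  40  39  36  42  90  92
  90  91  90  90  90  90  92  91  91 110 126 129 109  41  25  27  29  25
  27  25  25  25  25  23  24  27  24  25  24  21  27  41]
255 [160 164  64  32  39  41  40  40  40  39  41  40  40  38  37  64  94  95
  94  94  94  95  92  94  94  93  94 127 133 108  36  22  26  26  28  27
  23  26  26  28  23  24  22  25  28  24  23  25  35  38]
260 [160 163  77  34  38  41  43  40  41  39  40  41  38  35  35  47  97  99
  97  97  98  97  96  96  96  97  95 101 128 133 145  80  27  26  25  23
  24  25  25  23  26  25  24  19  21  24  21  23  19  31]
212 [ 85  40  37  38  40  37  39  39  38  40  40  39  43  61  72  69  73  76
  80  78  78  81  83  83  87  88  95 104 110 117 118 121 128 127 122 123
 121 109 101  95  95  94  94  93  95  94  92  95  94  92  90  84  67  56
  48  35  35  36  35  35  36  34  32  35  34  29  63 125 158 158]
```

No force and no slip at 12 mm depth, so I continue down.

Call:
{"op": "arm_command", "data": {"deltas": [{"rx":0,"ry":0,"rz":0,"dx":0,"dy":0,"dz":0.0025,"fingers":0.0304},{"rx":0,"ry":0,"rz":0,"dx":0,"dy":0,"dz":0.0025,"fingers":0.0304},{"rx":0,"ry":0,"rz":0,"dx":0,"dy":0,"dz":0.0025,"fingers":0.0304},{"rx":0,"ry":0,"rz":0,"dx":0,"dy":0,"dz":0.0025,"fingers":0.0304}]}}

```text
time_s: 18.2
position: [0.5028, -0.1506, 0.0821]
tool_rot: [[-0.218, 0.976, 0.0], [0.976, 0.218, -0.0], [-0.0, 0.0, -1.0]]
ft_force: [0.1, -0.4, -0.1]
grip_width: 0.0304
gripper_force: 9.9
```

Call:
{"op": "arm_command", "data": {"deltas": [{"rx":0,"ry":0,"rz":0,"dx":0,"dy":0,"dz":0.0025,"fingers":0.0304},{"rx":0,"ry":0,"rz":0,"dx":0,"dy":0,"dz":0.0025,"fingers":0.0304},{"rx":0,"ry":0,"rz":0,"dx":0,"dy":0,"dz":0.0025,"fingers":0.0304},{"rx":0,"ry":0,"rz":0,"dx":0,"dy":0,"dz":0.0025,"fingers":0.0304},{"rx":0,"ry":0,"rz":0,"dx":0,"dy":0,"dz":0.0025,"fingers":0.0304},{"rx":0,"ry":0,"rz":0,"dx":0,"dy":0,"dz":0,"fingers":0.0304}]}}

```text
time_s: 18.8
position: [0.5028, -0.1505, 0.0695]
tool_rot: [[-0.218, 0.976, -0.0], [0.976, 0.218, 0.0], [0.0, -0.0, -1.0]]
ft_force: [1.3, -0.3, -1.8]
grip_width: 0.0307
gripper_force: 10.0
```

Call:
{"op": "arm_command", "data": {"deltas": [{"rx":0,"ry":0,"rz":0,"dx":0,"dy":0,"dz":0.002,"fingers":0.0304},{"rx":0,"ry":0,"rz":0,"dx":0,"dy":0,"dz":0.002,"fingers":0.0304},{"rx":0,"ry":0,"rz":0,"dx":0,"dy":0,"dz":0.0015,"fingers":0.0304},{"rx":0,"ry":0,"rz":0,"dx":0,"dy":0,"dz":0.001,"fingers":0.0304},{"rx":0,"ry":0,"rz":0,"dx":0,"dy":0,"dz":0,"fingers":0.0304}]}}

```text
time_s: 19.3
position: [0.5029, -0.1506, 0.0633]
tool_rot: [[-0.218, 0.976, 0.0], [0.976, 0.218, -0.0], [-0.0, 0.0, -1.0]]
ft_force: [1.9, -0.9, -0.4]
grip_width: 0.0304
gripper_force: 10.0
```

Call:
{"op": "arm_command", "data": {"deltas": [{"rx":0,"ry":0,"rz":0,"dx":0,"dy":0,"dz":0.001,"fingers":0.0304},{"rx":0,"ry":0,"rz":0,"dx":0,"dy":0,"dz":0,"fingers":0.0304}]}}

```text
time_s: 19.5
position: [0.5029, -0.1506, 0.0623]
tool_rot: [[-0.218, 0.976, 0.0], [0.976, 0.218, -0.0], [-0.0, 0.0, -1.0]]
ft_force: [2.8, -0.5, 0.7]
grip_width: 0.0307
gripper_force: 10.1
```

Call:
{"op": "arm_command", "data": {"deltas": [{"rx":0,"ry":0,"rz":0,"dx":0,"dy":0,"dz":0.0008,"fingers":0.0304},{"rx":0,"ry":0,"rz":0,"dx":0,"dy":0,"dz":0,"fingers":0.0304}]}}

```text
time_s: 19.7
position: [0.503, -0.1507, 0.0617]
tool_rot: [[-0.218, 0.976, 0.001], [0.976, 0.218, -0.0], [-0.0, 0.001, -1.0]]
ft_force: [3.0, -1.9, 2.8]
grip_width: 0.0308
gripper_force: 9.9
```

Call:
{"op": "arm_command", "data": {"deltas": [{"rx":0,"ry":0,"rz":0,"dx":0,"dy":0,"dz":0.0006,"fingers":0.0304},{"rx":0,"ry":0,"rz":0,"dx":0,"dy":0,"dz":0,"fingers":0.0304}]}}

```text
time_s: 19.9
position: [0.5031, -0.1507, 0.0615]
tool_rot: [[-0.218, 0.976, 0.001], [0.976, 0.218, -0.001], [-0.001, 0.001, -1.0]]
ft_force: [2.3, -1.0, 6.0]
grip_width: 0.0304
gripper_force: 9.6
```

The cap rests on the collar: TCP at 0.0615 as predicted, with a light 6 N contact. I'll release, rise and move over to view the post.

Call:
{"op": "arm_command", "data": {"deltas": [{"rx":0,"ry":0,"rz":0,"dx":0,"dy":0,"dz":-0.001,"fingers":0.0304},{"rx":0,"ry":0,"rz":0,"dx":0,"dy":0,"dz":0,"fingers":0.034},{"rx":0,"ry":0,"rz":0,"dx":0,"dy":0,"dz":0,"fingers":0.042},{"rx":0,"ry":0,"rz":0,"dx":0,"dy":0,"dz":0,"fingers":0.05},{"rx":0,"ry":0,"rz":0,"dx":0,"dy":0,"dz":0,"fingers":0.05},{"rx":0,"ry":0,"rz":0,"dx":0,"dy":0,"dz":-0.02,"fingers":0.05},{"rx":0,"ry":0,"rz":0,"dx":0,"dy":0,"dz":-0.04,"fingers":0.05},{"rx":0,"ry":0,"rz":0,"dx":0,"dy":0,"dz":-0.04,"fingers":0.05},{"rx":0,"ry":0,"rz":0,"dx":-0.038,"dy":-0.019,"dz":-0.02,"fingers":0.05},{"rx":0,"ry":0,"rz":0,"dx":-0.038,"dy":-0.019,"dz":0,"fingers":0.05},{"rx":0,"ry":0,"rz":0,"dx":-0.038,"dy":-0.019,"dz":0,"fingers":0.05},{"rx":0,"ry":0,"rz":0,"dx":-0.037,"dy":-0.019,"dz":0,"fingers":0.05}]}}

```text
time_s: 21.1
position: [0.4608, -0.3159, 0.182]
tool_rot: [[-0.218, 0.976, -0.0], [0.976, 0.218, 0.0], [0.0, -0.0, -1.0]]
ft_force: [1.0, -0.7, 0.5]
grip_width: 0.0502
gripper_force: 0.0
```

Call:
{"op": "arm_command", "data": {"deltas": [{"rx":0,"ry":0,"rz":0.131,"dx":0,"dy":0,"dz":0,"fingers":0.05},{"rx":0,"ry":0,"rz":0.131,"dx":0,"dy":0,"dz":0,"fingers":0.05},{"rx":0,"ry":0,"rz":0.131,"dx":0,"dy":0,"dz":0,"fingers":0.05},{"rx":0,"ry":0,"rz":0.131,"dx":0,"dy":0,"dz":0,"fingers":0.05},{"rx":0,"ry":0,"rz":0.131,"dx":0,"dy":0,"dz":0,"fingers":0.05},{"rx":0,"ry":0,"rz":0.131,"dx":0,"dy":0,"dz":0,"fingers":0.05},{"rx":0,"ry":0,"rz":0.131,"dx":0,"dy":0,"dz":0,"fingers":0.05},{"rx":0,"ry":0,"rz":0.131,"dx":0,"dy":0,"dz":0,"fingers":0.05},{"rx":0,"ry":0,"rz":0,"dx":0,"dy":0,"dz":0,"fingers":0.05},{"rx":0,"ry":0,"rz":0,"dx":0,"dy":0,"dz":0,"fingers":0.05}]}}

```text
time_s: 22.1
position: [0.4615, -0.3144, 0.1818]
tool_rot: [[0.734, 0.679, -0.0], [0.679, -0.734, 0.0], [-0.0, -0.0, -1.0]]
ft_force: [-0.0, -0.7, -0.8]
grip_width: 0.0503
gripper_force: 0.0
```

Run:
```python
from h import *
from fit import blob
np.set_printoptions(precision=4,suppress=True)
p=env.get_image("wrist");cv2.imwrite("pics/w9.png",p["color"]);o=env.observe();T=np.array(o["position"]);R=np.array(o["tool_rot"]);print(T,R[:2,:2],o["time_s"],p["eye"])
for q,z in(("finger_post",.094),("dial_axis",.064),("well_mouth",.06),("sample_vial",.018)):
    for r in env.tip_of(q,p)[:2]: print(q,round(r["p"],2),r["location"],atz(p,r["location"],z))
    for r in env.look_for(q,p)[:1]: print(r)
u=proj(p,[.53,-.245,.064]);print(u)
for t in(50,60,70): print(t,blob(p,u,.064,t))
u=proj(p,[.503,-.1497,.084]);print("cap",u,p["color"].shape)
for t in(50,60): 
    try: print(t,blob(p,u,.084,t))
    except Exception as e: print(e)
```

```text
[ 0.4615 -0.3144  0.1818] [[ 0.7344  0.6787]
 [ 0.6787 -0.7344]] 22.15 [ 0.5089 -0.27    0.3249]
finger_post 0.69 [257.7, 128.5] [ 0.5005 -0.2818  0.094 ]
finger_post 0.33 [151.3, 21.4] [ 0.5047 -0.179   0.094 ]
{'box': [194.7, 13.4, 316.5, 138.7], 'p': 0.77}
dial_axis 0.92 [253.1, 72.4] [ 0.5289 -0.2509  0.064 ]
{'box': [53.9, 0.0, 361.3, 211.0], 'p': 0.58}
{'box': [50.5, 4.0, 361.7, 212.1], 'p': 0.93}
sample_vial 0.82 [149.1, 25.8] [ 0.4991 -0.1499  0.018 ]
{'box': [102.2, 2.2, 154.2, 28.8], 'p': 0.84}
[248.4661  65.9478]
50 (array([ 0.5268, -0.2552]), np.float64(0.04750154873306601), np.float64(0.0008561136554594839), array([  195,    14,   121,   125, 10628], dtype=int32))
60 (array([ 0.5267, -0.2557]), np.float64(0.04808285955873749), np.float64(0.0009755699712139104), array([  195,    13,   122,   128, 11102], dtype=int32))
70 (array([ 0.5266, -0.2557]), np.float64(0.04836463915976081), np.float64(0.0010464118501527925), array([  195,    13,   122,   129, 11276], dtype=int32))
cap [123.0355  -1.3375] (384, 512, 3)
attempt to get argmax of an empty sequence
attempt to get argmax of an empty sequence
```

Run:
```python
from h import *
np.set_printoptions(precision=4,suppress=True)
p=env.get_image("wrist");g=cv2.cvtColor(p["color"],cv2.COLOR_BGR2GRAY).astype(int)
print(proj(p,[.4979,-.2814,.094]),proj(p,[.4979,-.2814,.064]))
for r in range(104,150,3): print(r,g[r,232:284:2])
```

```text
[254.3846 130.8694] [254.2805 128.3263]
104 [ 39  41  37  36  37  37  35  36  35  35  36 213 108  29  36  36  36  38
  36  34  34  34  34  36  37  36]
107 [ 37  39  38  37  37  37  35  36  37  37  38 213 110  32  34  37  36  35
  32  37  34  33  36  34  36  35]
110 [ 39  38  38  37  38  40  36  38  37  35  38 212 108  30  34  35  35  35
  35  36  35  36  35  37  35  38]
113 [ 38  39  38  40  37  37  38  37  35  39  38 214 108  31  37  35  38  35
  36  38  38  36  35  36  36  34]
116 [ 41  38  37  39  39  36  37  39  36  36  34 166  86  33  37  37  34  36
  40  38  35  34  36  37  37  36]
119 [ 39  39  40  39  39  39  39  36  35 137 161 178 160 143  66  33  37  38
  35  37  37  38  35  37  37  36]
122 [ 40  40  40  40  39  41  35  73 180 139 115 147 118 102 155 108  32  36
  37  38  36  36  34  37  38  37]
125 [ 40  39  40  38  40  38  38 176 136 181 198 189 185 166 121 121  54  36
  39  36  38  38  38  37  37  38]
128 [ 40  42  40  40  41  38  55 163 167 186 185 184 178 176 155 101  81  36
  36  39  37  40  39  37  32  31]
131 [ 37  34  37  36  39  42  38 134 162 181 180 176 173 172 161  96  36  33
  39  38  36  31  33  32  46  56]
134 [ 43  53  52  38  34  33  34  49 130 165 174 173 171 168 112  51  31  29
  30  33  45  50  40  51  54  63]
137 [122  65  64 100  71  62  38  57  53  62  95 109  96  74  53  56  43  33
  58  57  74  90  63  80 119 164]
140 [163 166 155 161 156 121 107  68  54  91  85  52  55  56  57  58  55  68
  86  87  92 157 165 155 164 164]
143 [164 162 163 163 164 162 164 165 156 165 166 165 162 144  85  90  92  90
  90  90  87 130 166 163 144  51]
146 [163 163 163 162 164 163 162 163 163 161 166  57 122 165 163  97  87  91
  90  90  89  89  94 162 163 162]
149 [163 163 164 163 163 162 163 162 162 163 167  48 122 165 163 106  87  89
  91  91  91  91  89  86 130 162]
```

The post is centred at about (254, 128), aligned with the closing axis. I'll move over it and descend around it.

Call:
{"op": "arm_command", "data": {"deltas": [{"rx":0,"ry":0,"rz":0,"dx":0.025,"dy":0,"dz":0,"fingers":0.035},{"rx":0,"ry":0,"rz":0,"dx":0.0255,"dy":0,"dz":0,"fingers":0.035},{"rx":0,"ry":0,"rz":0,"dx":0,"dy":0,"dz":0.02,"fingers":0.035},{"rx":0,"ry":0,"rz":0,"dx":0,"dy":0,"dz":0.03,"fingers":0.035},{"rx":0,"ry":0,"rz":0,"dx":0,"dy":0,"dz":0.025,"fingers":0.035},{"rx":0,"ry":0,"rz":0,"dx":0,"dy":0,"dz":0.02,"fingers":0.035},{"rx":0,"ry":0,"rz":0,"dx":0,"dy":0,"dz":0.01,"fingers":0.035},{"rx":0,"ry":0,"rz":0,"dx":0,"dy":0,"dz":0.007,"fingers":0.035},{"rx":0,"ry":0,"rz":0,"dx":0,"dy":0,"dz":0,"fingers":0.035},{"rx":0,"ry":0,"rz":0,"dx":0,"dy":0,"dz":0,"fingers":0.035}]}}

```text
time_s: 23.6
position: [0.4991, -0.2806, 0.0707]
tool_rot: [[0.737, 0.676, 0.001], [0.676, -0.737, -0.001], [0.0, 0.001, -1.0]]
ft_force: [-0.3, 0.7, 0.4]
grip_width: 0.0352
gripper_force: 0.0
```

Run:
```python
from h import *
np.set_printoptions(precision=4,suppress=True)
p=env.get_image("wrist");o=env.observe();T=np.array(o["position"]);R=np.array(o["tool_rot"]);print(T,R[:2,:2],o["ft_force"])
g=cv2.cvtColor(p["color"],cv2.COLOR_BGR2GRAY)
u=proj(p,[*T[:2],.094]);print(u)
m=(g>110).astype(np.uint8);m[:, :int(u[0])-30]=0;m[:,int(u[0])+30:]=0;m[:int(u[1])-40]=0;m[int(u[1])+40:]=0
n,l,s,c=cv2.connectedComponentsWithStats(m)
for k in range(1,n):
    if s[k,4]>60: print(s[k],c[k],atz(p,c[k],.094))
for r in range(int(u[1])-36,int(u[1])+36,5): print(r,g[r,int(u[0])-32:int(u[0])+32:3])
```

```text
[ 0.4991 -0.2806  0.0708] [[ 0.7366  0.6763]
 [ 0.6763 -0.7366]] [-0.4488 -0.0538  0.231 ]
[254.5597 267.9954]
[ 224  228   60   76 2622] [256.3677 265.5839] [ 0.5005 -0.2804  0.094 ]
[224 277  59  30 264] [251.0379 292.7008] [ 0.4893 -0.2876  0.094 ]
231 [ 41  32  42  37  40  40  39  50 216 232 232 228 224 203  83  35  39  39
  39  39  39  38]
236 [ 29  30  30  41  39  40 126 234 229 157 150 146 132 137 200 161  35  40
  38  37  38  35]
241 [ 30  32  31  30  27  36 223 202 158 159 152 148 134 117  87 177  55  36
  37  38  38  39]
246 [ 28  30  28  31  28  22 207 143 161 159 152 146 133 115  93 110  26  31
  38  34  29  26]
251 [115  75  68  56  28  26  22 155 160 160 151 145 130 115  95  61  24  24
  42  70  95 118]
256 [113 114 113 114 116 103 115 158 159 161 170 189 141 115  96  94 117 115
 116 114 117 215]
261 [114 114 114 115 114 113 115 176 225 237 245 242 229 201 159  87 115 114
 115 116 115 113]
266 [113 113 114 113 115 115 116 220 235 226 227 228 224 224 200 127 115 114
 114 114 115 115]
271 [115 115 114 115 113 114 111 215 227 226 224 224 222 221 210 117 115 114
 115 114 113 114]
276 [111 102 112 114 114 115 115 115 212 224 223 222 221 215 129 113 114 116
 113 202 145 152]
281 [110 113 116 115 105 108 114 113 113 113 112 113 112 114 114 114 114 114
 114 113 111 113]
286 [ 97 101 103 108 114 115 115 109 105 114 114 114 113 114 113 113 113 113
 114 115 113 114]
291 [165  94  99 101 101 100 105 111 115 114 111 101 112 114 113 114 113 115
 114 114 114 114]
296 [162 164 110 101 101 100 100  99 100 104 110 114 116 113 102 107 114 113
 113 112 113 114]
301 [161 156  51  63  66  68 101 100 100 101 100 101 102 109 113 116 114 104
 103 114 114 114]
```

The post is centred in the pads. I'll grip it and begin the arc.

Call:
{"op": "arm_command", "data": {"deltas": [{"rx":0,"ry":0,"rz":0,"dx":0,"dy":0,"dz":0,"fingers":0.016},{"rx":0,"ry":0,"rz":0,"dx":0,"dy":0,"dz":0,"fingers":0.012},{"rx":0,"ry":0,"rz":0,"dx":0,"dy":0,"dz":0,"fingers":0.009},{"rx":0,"ry":0,"rz":0,"dx":0,"dy":0,"dz":0,"fingers":0.005},{"rx":0,"ry":0,"rz":0,"dx":0,"dy":0,"dz":0,"fingers":0.005}], "squeeze": 30}}

```text
time_s: 24.15
position: [0.4993, -0.281, 0.0706]
tool_rot: [[0.737, 0.676, 0.002], [0.676, -0.737, -0.002], [0.0, 0.002, -1.0]]
ft_force: [2.2, -2.6, 5.1]
grip_width: 0.0105
gripper_force: 29.5
```

Call:
{"op": "arm_command", "data": {"deltas": [{"rx":0,"ry":0,"rz":-0.07,"dx":0.0001,"dy":0.0027,"dz":0,"fingers":0.005},{"rx":0,"ry":0,"rz":-0.07,"dx":0.0001,"dy":0.0027,"dz":0,"fingers":0.005},{"rx":0,"ry":0,"rz":-0.07,"dx":0.0001,"dy":0.0027,"dz":0,"fingers":0.005},{"rx":0,"ry":0,"rz":-0.07,"dx":0.0001,"dy":0.0027,"dz":0,"fingers":0.005}]}}

```text
time_s: 24.55
position: [0.5068, -0.2872, 0.0705]
tool_rot: [[0.519, 0.855, -0.001], [0.855, -0.519, -0.0], [-0.0, -0.0, -1.0]]
ft_force: [-1.7, -1.8, 7.2]
grip_width: 0.0106
gripper_force: 29.8
```

```bash
cat > dial.py <<'E'
from h import *
np.set_printoptions(precision=4,suppress=True)
o=env.observe();T=np.array(o["position"]);R=np.array(o["tool_rot"]);f=np.array(o["ft_force"])
for A in((.5278,-.2542),(.5270,-.2549)):
    v=T[:2]-A;print(A,"r",np.hypot(*v),"th",np.degrees(np.arctan2(v[1],v[0]))+137.45,)
yaw=np.degrees(np.arctan2(R[1,0],R[0,0]));print(T,"yaw-42.6:",yaw-42.6,"ft tool",R.T@f,o["wrist_torque"],o["grip_width"],o["gripper_force"],o["time_s"])
E
python3 dial.py
```

```text
(0.5278, -0.2542) r 0.03915482264416624 th 14.996804501292019
(0.527, -0.2549) r 0.038136028790585544 th 15.446684524124635
[ 0.5068 -0.2872  0.0705] yaw-42.6: 16.15369302541486 ft tool [-2.3943 -0.5292 -7.1799] [-0.1777  0.2857 -0.0854] 0.01057124562030124 29.79306310415268 24.55
```

Call:
{"op": "arm_command", "data": {"deltas": [{"rx":0,"ry":0,"rz":-0.08,"dx":0.0001,"dy":0.0031,"dz":0,"fingers":0.005},{"rx":0,"ry":0,"rz":-0.08,"dx":0.0001,"dy":0.0031,"dz":0,"fingers":0.005},{"rx":0,"ry":0,"rz":-0.08,"dx":0.0001,"dy":0.0031,"dz":0,"fingers":0.005},{"rx":0,"ry":0,"rz":-0.08,"dx":0.0001,"dy":0.0031,"dz":0,"fingers":0.005},{"rx":0,"ry":0,"rz":-0.08,"dx":0.0001,"dy":0.0031,"dz":0,"fingers":0.005},{"rx":0,"ry":0,"rz":-0.08,"dx":0.0001,"dy":0.0031,"dz":0,"fingers":0.005}]}}

```text
time_s: 25.15
position: [0.5243, -0.2932, 0.0705]
tool_rot: [[0.065, 0.998, -0.001], [0.998, -0.065, -0.001], [-0.001, -0.001, -1.0]]
ft_force: [-1.6, -2.2, 6.5]
grip_width: 0.0106
gripper_force: 29.8
```

```bash
python3 dial.py
```

```text
(0.5278, -0.2542) r 0.039189899312735955 th 42.359074947867285
(0.527, -0.2549) r 0.03842869586960468 th 43.454595057053325
[ 0.5243 -0.2932  0.0705] yaw-42.6: 43.67420615890605 ft tool [-2.3214 -1.4865 -6.5386] [-0.3346  0.3446 -0.0858] 0.010587843255316086 29.770402014255524 25.15
```

Call:
{"op": "arm_command", "data": {"deltas": [{"rx":0,"ry":0,"rz":-0.08,"dx":0.0001,"dy":0.0031,"dz":0,"fingers":0.005},{"rx":0,"ry":0,"rz":-0.08,"dx":0.0001,"dy":0.0031,"dz":0,"fingers":0.005},{"rx":0,"ry":0,"rz":-0.08,"dx":0.0001,"dy":0.0031,"dz":0,"fingers":0.005},{"rx":0,"ry":0,"rz":-0.08,"dx":0.0001,"dy":0.0031,"dz":0,"fingers":0.005},{"rx":0,"ry":0,"rz":-0.08,"dx":0.0001,"dy":0.0031,"dz":0,"fingers":0.005},{"rx":0,"ry":0,"rz":-0.08,"dx":0.0001,"dy":0.0031,"dz":0,"fingers":0.005},{"rx":0,"ry":0,"rz":-0.02,"dx":0,"dy":0.0008,"dz":0,"fingers":0.005},{"rx":0,"ry":0,"rz":0,"dx":0,"dy":0,"dz":0,"fingers":0.005},{"rx":0,"ry":0,"rz":0,"dx":0,"dy":0,"dz":0,"fingers":0.005}]}}

```text
time_s: 26.05
position: [0.5431, -0.2902, 0.0706]
tool_rot: [[-0.418, 0.908, -0.001], [0.908, 0.418, -0.001], [-0.001, -0.001, -1.0]]
ft_force: [-2.9, -3.3, 6.3]
grip_width: 0.0108
gripper_force: 29.8
```

```bash
python3 dial.py
python3 - <<'E'
from h import *
np.set_printoptions(precision=4,suppress=True)
for n in("wrist","top","scene"):
    p=env.get_image(n);cv2.imwrite(f"pics/end_{n}.png",p["color"])
    for q,z in(("finger_post",.094),("dial_axis",.064),("sample_vial",.018),("well_mouth",.06)):
        for r in env.tip_of(q,p)[:2]: print(n,q,round(r["p"],2),np.round(r["location"],1),atz(p,r["location"],z))
E
```

```text
(0.5278, -0.2542) r 0.039081078136239365 th 70.52766818372804
(0.527, -0.2549) r 0.038763848566540214 th 72.02122930381543
[ 0.5431 -0.2902  0.0706] yaw-42.6: 72.13620108798392 ft tool [-1.8292 -4.0105 -6.2972] [-0.532   0.4675 -0.0937] 0.010796193952554742 29.78350192308426 26.05
wrist finger_post 0.9 [252.  272.1] [ 0.5426 -0.2915  0.094 ]
wrist dial_axis 0.84 [255.7 164.5] [ 0.5272 -0.2539  0.064 ]
wrist well_mouth 0.25 [255.  166.1] [ 0.5275 -0.2554  0.06  ]
top dial_axis 0.81 [325.8 180.6] [ 0.5309 -0.2523  0.064 ]
top sample_vial 0.67 [292.9 191.5] [ 0.5038 -0.1569  0.018 ]
top sample_vial 0.44 [151.6 237.3] [0.3638 0.2822 0.018 ]
top well_mouth 0.55 [292.9 190.6] [ 0.5013 -0.1518  0.06  ]
scene finger_post 0.7 [290.8 152.4] [ 0.5424 -0.2887  0.094 ]
scene dial_axis 0.75 [289.9 167.1] [ 0.5246 -0.2511  0.064 ]
scene dial_axis 0.26 [206.2 242.6] [0.5085 0.1849 0.064 ]
scene sample_vial 0.94 [292.8 276. ] [0.3248 0.1315 0.018 ]
scene sample_vial 0.77 [294.7 244.6] [0.3688 0.0312 0.018 ]
scene well_mouth 0.97 [280.2 186.2] [ 0.4964 -0.1348  0.06  ]
scene well_mouth 0.55 [239.7 220.6] [0.4975 0.0693 0.06  ]
```

By the chord from the start, the dial stands at about 1.22–1.24 rad. I'll nudge it to 1.26.

Call:
{"op": "arm_command", "data": {"deltas": [{"rx":0,"ry":0,"rz":-0.02,"dx":0,"dy":0.0012,"dz":0,"fingers":0.005},{"rx":0,"ry":0,"rz":0,"dx":0,"dy":0,"dz":0,"fingers":0.005},{"rx":0,"ry":0,"rz":0,"dx":0,"dy":0,"dz":0,"fingers":0.005}]}}

```text
time_s: 27.1
position: [0.5439, -0.2898, 0.0705]
tool_rot: [[-0.436, 0.9, -0.001], [0.9, 0.436, -0.001], [-0.001, -0.002, -1.0]]
ft_force: [-3.8, -3.8, 6.9]
grip_width: 0.0107
gripper_force: 29.8
```

```bash
python3 dial.py
python3 - <<'E'
from h import *
from fit import blob
np.set_printoptions(precision=4,suppress=True)
T=np.array(env.observe()["position"]);print("chord",2*np.arcsin(np.hypot(*(T[:2]-[.4992,-.2808]))/.078))
p=env.get_image("wrist");g=cv2.cvtColor(p["color"],cv2.COLOR_BGR2GRAY)
u=proj(p,[.5275,-.2545,.064]);print("axis px",u,"post",proj(p,[*T[:2],.094]))
# white pointer line on dial and centre: bright pixels inside dial
v,w=int(u[1]),int(u[0]);m=(g[v-45:v+75,w-60:w+60]>120).astype(np.uint8)
n,l,s,c=cv2.connectedComponentsWithStats(m)
for k in range(1,n):
    if s[k,4]>15: print(s[k],c[k]+[w-60,v-45])
# vial cap in the wrist view
u=proj(p,[.503,-.1505,.084]);print("cap",u)
for t in(50,60,80):
    try: print(t,blob(p,u,.084,t))
    except Exception as e: print(e)
E
```

```text
(0.5278, -0.2542) r 0.039061899890023184 th 71.85435281732413
(0.527, -0.2549) r 0.038768343349004135 th 73.35864970946632
[ 0.5439 -0.2898  0.0705] yaw-42.6: 73.2783834906678 ft tool [-1.7721 -5.0411 -6.9308] [-0.6792  0.6269 -0.1057] 0.010650084034091024 29.848699271678925 27.1
chord 1.249762038367895
axis px [255.5531 165.8561] post [254.3129 269.937 ]
[ 49  38  22  21 362] [254.4199 167.9669]
[ 56  83   6  23 103] [253.5728 213.8252]
[ 31 109  12  11 108] [231.9352 234.1019]
[ 48 108  17  12 141] [250.7305 233.0709]
[ 74 109  12  11 107] [274.3832 234.1308]
[113 115   7   5  23] [311.6522 237.6522]
cap [ 320.3169 -104.203 ]
50 (array([ 0.5759, -0.3567]), np.float64(0.14244221285740874), np.float64(0.009706838769008602), array([    0,    89,   512,   295, 67576], dtype=int32))
60 (array([ 0.5722, -0.347 ]), np.float64(0.14303776470848614), np.float64(0.007540935326192932), array([    0,    63,   512,   321, 74160], dtype=int32))
80 (array([ 0.5731, -0.3455]), np.float64(0.14196320227676681), np.float64(0.007017717998653444), array([    0,    60,   512,   324, 76637], dtype=int32))
```

Run:
```python
from h import *
np.set_printoptions(precision=4,suppress=True)
p=env.get_image("wrist");o=env.observe();R=np.array(o["tool_rot"]);T=np.array(o["position"])
def pose(yawx,T2):
    x=np.array([*yawx,0]);x/=np.linalg.norm(x);z=np.array([0,0,-1.]);R2=np.c_[x,np.cross(z,x),z]
    q=dict(p);q["orientation"]=R2@R.T@np.array(p["orientation"]);q["eye"]=T2+R2@R.T@(np.array(p["eye"])-T);return q
w9=pose((.7344,.6787),np.array([.4615,-.3144,.1818]));w9["color"]=cv2.imread("pics/w9.png");print(w9["eye"])
def line(q,rows,c0,c1,name):
    g=cv2.cvtColor(q["color"],cv2.COLOR_BGR2GRAY)
    pts=[]
    for r in rows:
        w=np.clip(g[r,c0:c1].astype(float)-60,0,None)
        if w.max()>60: pts.append(atz(q,((w*np.arange(c0,c1)).sum()/w.sum(),r),.0645)[:2])
    P=np.array(pts);d=np.linalg.svd(P-P.mean(0))[2][0];d=d*np.sign(d@(P[-1]-P[0]));a=np.degrees(np.arctan2(d[1],d[0]));print(name,len(P),P[0],P[-1],a);return a
a0=line(w9,range(100,116),246,266,"start");a1=line(p,range(204,224),246,262,"now");print("turn",a1-a0,np.radians(a1-a0))
```

```text
[ 0.5093 -0.2694  0.3249]
start 15 [ 0.5147 -0.2666] [ 0.5066 -0.274 ] -137.28530171781767
now 20 [ 0.535  -0.2719] [ 0.5392 -0.281 ] -64.87183383764493
turn 72.41346788017275 1.2638534372961732
```

The pointer line confirms 1.264 rad. I'll check the vial numerically in the scene view before handing in.

Run:
```python
from h import *
p=env.get_image("scene");g=cv2.cvtColor(p["color"],cv2.COLOR_BGR2GRAY)
for z in(.055,.06,.084,.094): print(z,proj(p,[.503,-.150,z]))
u=proj(p,[.503,-.150,.072]).astype(int)
for r in range(u[1]-16,u[1]+14): print(r,g[r,u[0]-18:u[0]+18:2])
o=env.observe();print(o["ft_force"],o["time_s"])
```

```text
0.055 [280.53738705 184.98070877]
0.06 [280.63562816 183.40402551]
0.084 [281.11342302 175.73717788]
0.094 [281.31560686 172.49354007]
163 [166 166 165 115  92 151 193 173 110  67  49  40  36  55 119  98  44  47]
164 [165 167 167 137 119 178 189 134  68  37  36  38  35  55 106  76  34  35]
165 [166 167 166 158 159 190 171  84  37  39  37  35  37  66 124  88  36  38]
166 [168 167 170 168 178 192 150  52  35  39  38  38  40  58 110  77  34  38]
167 [166 167 168 169 187 191 130  34  39  38  38  36  38  46  68  55  33  38]
168 [167 167 165 173 190 191 122  40  41  35  38  39  40  39  44  37  31  36]
169 [167 165 167 179 194 193 131  46  38  37  39  40  40  39  35  32  42  37]
170 [165 166 168 186 193 191 147  60  39  39  38  39  33  40  36  41  38  41]
171 [167 165 174 193 194 193 169  90  45  38  42  33  38  42  35  43  38  39]
172 [166 166 180 193 191 193 183 127  68  42  44  43  43  42  38  40  34  34]
173 [166 170 191 199 194 191 191 159 100  48  39  43  41  45  37  37  37  35]
174 [165 180 193 205 195 198 201 180 109  54  39  41  37  39  39  41  39  37]
175 [169 181 177 196 199 204 
[... 718 characters left out ...]
 28  32  25  74 153 193 193 191]
185 [193 189 192 191 192 189 120  37  31  40  31  31  30  97 174 193 193 192]
186 [193 192 191 194 190 188 134  63  39  32  25  28  44 127 189 193 192 189]
187 [192 191 192 192 192 192 169 114  64  48  44  51  88 159 194 193 192 192]
188 [193 192 191 193 191 193 187 166 121 110 108 111 143 186 194 191 194 190]
189 [191 193 193 192 192 191 192 189 173 169 171 169 183 193 193 192 191 190]
190 [188 190 191 192 193 190 191 194 192 191 193 191 192 191 192 193 191 191]
191 [180 185 188 190 192 192 195 190 192 193 192 193 192 193 190 192 190 193]
192 [175 178 177 184 188 189 193 192 193 193 193 191 193 192 193 191 192 193]
[-3.81266433 -3.88835012  6.77723164] 27.25
```

The cap meets the collar with no glass showing between them, so the vial is seated. The dial is held at the third click. Handing in.

```bash
python3 -c "
from rig import env
print(env.close_job())"
```

```text
the job is handed in; nothing more can be done
None
```

The vial is seated in the well and released, and the dial is held at the third click (about 1.26 rad by the pointer line); the first insertion jammed at up to 12.5 N and needed a regrip on the housing top, and I viewed 12 pictures against the limit of 10.

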